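# Fetch the spirit level from behind the stock in the stall

## Robot

A 6-joint arm with a two-finger parallel gripper is mounted at the origin on the work surface. World frame = base frame: x ahead of the robot, y to its left, z up, the work surface at z = 0. Lengths are in mm, angles in rad, forces in N, time in s.
With the tool pointing down it reaches from about 300 to 1000 mm from the base axis. Payload 5.1 kg.
Tool frame: the origin (TCP) lies midway between the tips of the shut fingers; the grasp point (between the pads) lies 19 mm behind it; z points along the fingers, y is the line along which they close (so a half turn about z gives the same grasp; the last joint's range is limited). The gripper opens to 95 mm and grips with 3 to 60 N. Pads are 20 mm wide; open, the fingers measure 119 mm over their backs; the gripper's body (75 mm by 180 mm) begins 59 mm behind the grasp point.
Start: joints at [1.098, 0.124, 1.65, -0, 1.367, -0.083], TCP at [247.021, 601.22, 214.656] pointing down, gripper open.
Joint ranges: [-2.61, 2.61], [-1.02, 2.33], [0.03, 2.71], [-1.35, 4.49], [0.32, 2.68], [-2.91, 2.91]. Speed limits (rad/s): [2.57, 2.57, 3.14, 3.14, 3.14, 3.14].

## Interface

Orientations are given as a 3x3 rotation matrix whose columns are the frame's x, y, z axes.
In Python, from station import manip gives the robot as it stands.
- The arm moves only by the tool apply_moves, never from a script. Its arguments are lists of equal length, an entry for each row: "delta_pos": the shift along the world's x, y, z in mm, a list of three; "turn": the turn about the world's z in degrees; "claw": the finger opening in mm, from 0 to 95.1. In form: {"delta_pos": [[x, y, z], ...], "turn": [turn, ...], "claw": [claw, ...]}. A call has 1 to 5 rows; each row is the pose to reach, as a shift and turn from the pose commanded when the call began; what a row does not reach only later rows make up. A row lasts 1/12 s, in which the tool goes at most 41.7 mm and 7.16 degrees, less where a joint would pass 70% of its speed; a pose out of reach is approached as far as the arm can. A call with a gripper value outside its range is refused whole. The fingers move at their own pace and stop on an object; "squeeze" is the grip in N (left out, the last holds). Time passes only in rows, so rows that repeat a pose let the fingers close. It gives the time, the measured TCP pose, the force, the opening and the grip force at its end, in the units of the state.
- manip.get_state(): the state, without advancing time (a new reading comes with each control period).
- manip.snapshot(name): name is "scene" or "top" or "wrist"; returns a dict with "image" (384x512x3 uint8, red, green, blue), "fx", "fy", "cx", "cy" (pixels), "k1" (the pictures are not rectified: a ray, as slopes to the right and down, at radius r is drawn at 1 + k1 r^2 times it, then the intrinsics apply), "xyz" and "attitude" of the camera in the world; the wrist camera has in their place "tool_from_camera" (4x4, takes a point from camera to tool coordinates, whose origin is the TCP and whose axes are the flange's). Camera axes: x right, y down, z forward; pixel columns grow to the right and rows downward; lengths in mm; the calibration is good to about 2 mm. A picture is of the moment at which its call begins: read the wrist's pose just before it. There is no depth.
- manip.job_done(): hands the job in; it is judged then, once.
The state is a dict: "clock": time; "joint_positions": joint angles; "joint_vel": joint speeds; "tau": joint torques, N m; "tcp_pos": TCP position; "tcp_rot": TCP orientation; "wrist_force": force on the tool from outside, world axes, zero at the start; "moment": the same for the moment, N m; "opening": finger opening in mm; "grasp_force": force on a finger pad.
Only numpy, scipy, OpenCV 4.12 (cv2) and the standard library are available. Lean on these libraries where they do the work, as an engineer would, in place of code of your own. Each camera call takes 0.05 s, during which the arm holds its last target. There are 200 camera calls.

## Task

Get out the spirit level that lies behind the tin, the bottle and the foam finial in the wooden stall: first stand all three of those on the grey board without shifting the level, then set the level on its edge in the middle of the white foam piece's upper step, along the step's length, and only then stand the tin, bottle and finial each back in the stall exactly where it stood before. Knock nothing over and leave the tape roll, the foam offcut and the jigsaw alone.

Things in the scene. Friction and masses are not known exactly. Their poses are not given: they have to be found in the camera images.
- tin: Round bare-metal glue tin, upright, 54 diameter, straight side up to 104 high, then a black cap 26 diameter up to 120 high; 0.3 to 0.52 kg. Origin: centre of its underside, z up.
- bottle: Grey flat-sided plastic bottle with a white label, upright, 40 (own x) by 58 (own y), straight sides up to 100 high, then a black cap 24 diameter up to 120 high; 0.26 to 0.46 kg. Origin: centre of its underside, z up.
- finial: Turned off-white hard-coated foam finial, upright, 120 high: foot 56 diameter, narrow waist (26) at height 34, belly 48 at 58, straight round collar 36 diameter from height 80 to 108, tapering above; 0.09 to 0.16 kg. Origin: centre of its underside, z up.
- level: Aluminium spirit level with black ends standing on its edge: 28 wide (own x), 180 long (own y), 45 high; 0.16 to 0.29 kg. Origin: centre of its underside, z up. It lies along the stall's y behind the three standing things, about 10 mm from them.
- stall: Fixed low wooden stall, open at its front (-x) and top. Floor 10 thick, from -65 to 105 in own x, 242 wide in y; rear and side walls 6 thick, 35 high, inner faces at x = 105 and y = +-115. Tin, bottle and finial stand in a row along its y, 80 apart, at x = -18, order varies; the level lies behind at x = 43. Origin on the bench. Stall, board and foam swap places between starts.
- board: Fixed flat grey board, 140 (own x) by 250 (own y), 12 thick, the side area for the cleared things. Origin: centre of its underside, on the bench.
- foam: Fixed white stepped foam piece: lower layer 125 (own x) by 250 (own y), 20 thick with wavy long edges, upper step 80 (x) by 215 (y) centred on it, its flat top 40 above the origin. Origin: centre of its underside, on the bench.
- tape: Bystander: roll of yellow tape lying flat, 100 diameter, 48 high. Origin: centre of its underside.
- offcut: Bystander: stepped white foam offcut, 60 by 110, 80 high. Origin: centre of its underside.
- jigsaw: Bystander: teal and black jigsaw standing on its sole, about 80 wide (own x), 190 long (own y), 182 high. Origin: centre of its underside.

How it is judged:
By the outcome, as a careful person would: the job done as asked, in the order asked, and still so for the second after the job is handed in, with the robot touching nothing.
It also fails if it takes over 144 s, if anything falls off the work surface, if the arm or the gripper's body presses on something with over 40 N, if the wrist force passes 120 N, or if a joint passes its speed limit or range.

## Working session

There is one attempt and no reset: what is moved stays moved. The work goes in short steps, Python scripts to look and compute and a tool call to move; the robot and the scene stay as the last step left them, time stands still between calls to the robot, and variables do not carry over. Pictures are saved under pics/ and viewed, at most 14 in all, crops included, and the job is handed in when it is done.

Besides the shell and the picture viewer there is one more tool, called after "Emit:" as name([rows], argument=value, ...), one row to a line, values as JSON. apply_moves: Moves the arm, as the interface text tells. Its arguments: {"type":"object","properties":{"delta_pos":{"type":"array","items":{"type":"array","items":{"type":"number"}}},"turn":{"type":"array","items":{"type":"number"}},"claw":{"type":"array","items":{"type":"number"}},"squeeze":{"type":"number"}},"required":["delta_pos","turn","claw"]}

```bash
mkdir -p pics
python3 - <<'E'
from station import manip
import cv2,numpy as np
for n in ("scene","top"):
    s=manip.snapshot(n); cv2.imwrite(f"pics/{n}0.png",s["image"][:,:,::-1])
    print(n,{k:np.round(v,4).tolist() for k,v in s.items() if k!="image"})
s=manip.snapshot("wrist");cv2.imwrite("pics/wrist0.png",s["image"][:,:,::-1])
print({k:np.round(v,4).tolist() for k,v in s.items() if k!="image"})
print(manip.get_state())
E
```

```text
scene {'fx': 349.2679, 'fy': 349.2679, 'cx': 254.8987, 'cy': 197.8381, 'k1': -0.0463, 'xyz': [1202.4437, -477.0409, 637.2883], 'attitude': [[0.6916, 0.413, -0.5925], [0.7222, -0.4024, 0.5625], [-0.0061, -0.817, -0.5766]]}
top {'fx': 365.7666, 'fy': 365.7666, 'cx': 260.1266, 'cy': 193.0467, 'k1': -0.0869, 'xyz': [464.9018, 91.9345, 1285.4107], 'attitude': [[-0.0006, -0.9928, 0.1196], [-1.0, -0.0, -0.0055], [0.0055, -0.1196, -0.9928]]}
{'fx': 278.4072, 'fy': 278.4072, 'cx': 258.7933, 'cy': 193.0746, 'k1': -0.0496, 'tool_from_camera': [[-0.0009, -0.9545, -0.2981, 83.4108], [1.0, -0.0006, -0.0011, -0.8363], [0.0009, -0.2981, 0.9545, -170.7755], [0.0, 0.0, 0.0, 1.0]]}
{'clock': 0.15, 'joint_positions': array([ 1.09840794e+00,  1.24379114e-01,  1.65136105e+00, -1.55351260e-05,
        1.36751296e+00, -8.25694368e-02]), 'joint_vel': array([ 0.00267248, -0.00214709, -0.00252286,  0.00010202, -0.00051539,
       -0.0001578 ]), 'tau': array([-2.82815645e-04, -4.18193436e+01, -3.60470974e+01,  7.75973196e-02,
        4.68787237e-02, -9.95231153e-05]), 'tcp_pos': array([246.79545891, 600.77874081, 213.65357637]), 'tcp_rot': array([[-9.24979028e-01,  3.80017430e-01, -7.41987026e-04],
       [ 3.80018135e-01,  9.24977843e-01, -1.48554170e-03],
       [ 1.21789818e-04, -1.65606345e-03, -9.99998621e-01]]), 'wrist_force': array([0.8732073 , 0.00947821, 0.05655293]), 'moment': array([ 0.00472448, -0.00235974, -0.00783042]), 'grasp_force': 0.0, 'opening': 94.9632137774219}
```

View pics/top0.png

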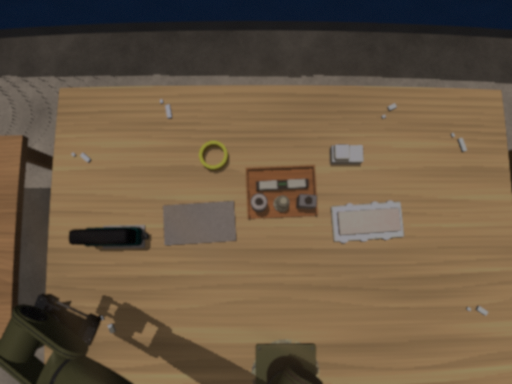

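View pics/scene0.png

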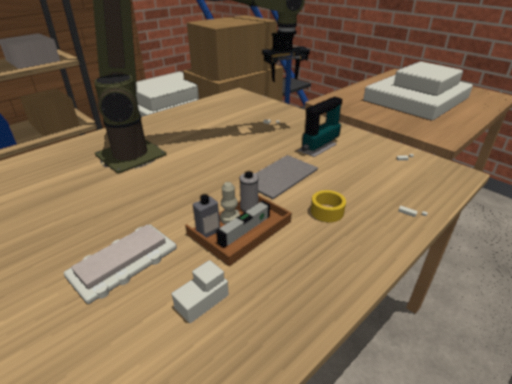

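The top view (up = +x, left = +y) shows the stall at about (282,192), with tin (259,203), finial (282,203), bottle (307,203) and level (282,185). The grey board is at (200,223) and the foam at (368,221). The scene view agrees.

```bash
cat > h.py <<'E'
from station import manip
import cv2,numpy as np
def cam(n):
    st=manip.get_state(); s=manip.snapshot(n)
    if n=="wrist":
        T=np.array(s["tool_from_camera"]); R=np.array(st["tcp_rot"])
        s["R"]=R@T[:3,:3]; s["c"]=np.array(st["tcp_pos"])+R@T[:3,3]
    else: s["R"]=np.array(s["attitude"]); s["c"]=np.array(s["xyz"])
    return s
def K(s): return np.array([[s["fx"],0,s["cx"]],[0,s["fy"],s["cy"]],[0,0,1.]]),np.array([s["k1"],0,0,0.])
def ray(s,uv):
    k,d=K(s); p=cv2.undistortPoints(np.array(uv,float).reshape(-1,1,2),k,d).reshape(-1,2)
    return np.c_[p,np.ones(len(p))]@s["R"].T
def plane(s,uv,z):
    r=ray(s,uv); return s["c"]+r*((z-s["c"][2])/r[:,2])[:,None]
def proj(s,P):
    k,d=K(s); rv=cv2.Rodrigues(s["R"].T)[0]
    return cv2.projectPoints(np.array(P,float).reshape(-1,1,3),rv,-s["R"].T@s["c"],k,d)[0].reshape(-1,2)
def save(s,n): cv2.imwrite(f"pics/{n}.png",s["image"][:,:,::-1])
E
python3 - <<'E'
from h import *
np.set_printoptions(precision=1,suppress=True)
s=cam("top")
print("stall",plane(s,[(247,168),(315,166),(318,216),(247,219)],40))
print("board",plane(s,[(163,204),(233,201),(237,241),(166,245)],12))
print("foam",plane(s,[(337,211),(401,205),(404,232),(341,239)],40))
print("objs",plane(s,[(259,203),(282,203),(308,203)],120),plane(s,[(258,185),(307,184)],55))
E
python3 - <<'E'
import sys;sys.path.insert(0,'.')
from h import *
s=cam("top");im=s["image"][145:255,150:420]
cv2.imwrite("pics/topc.png",cv2.resize(im[:,:,::-1],None,fx=2.95,fy=2.95,interpolation=cv2.INTER_CUBIC))
E
```

```text
stall [[ 702.2  130.3   40. ]
 [ 709.5 -105.6   40. ]
 [ 536.  -112.6   40. ]
 [ 526.   129.7   40. ]]
board [[579.5 425.9  12. ]
 [590.3 179.7  12. ]
 [451.3 164.9  12. ]
 [436.7 411.4  12. ]]
foam [[ 552.9 -178.5   40. ]
 [ 573.2 -403.8   40. ]
 [ 479.8 -410.5   40. ]
 [ 457.5 -190.    40. ]]
objs [[573.2  89.  120. ]
 [573.2  15.4 120. ]
 [573.1 -68.  120. ]] [[640.6  92.3  55. ]
 [644.1 -74.6  55. ]]
```

View pics/topc.png

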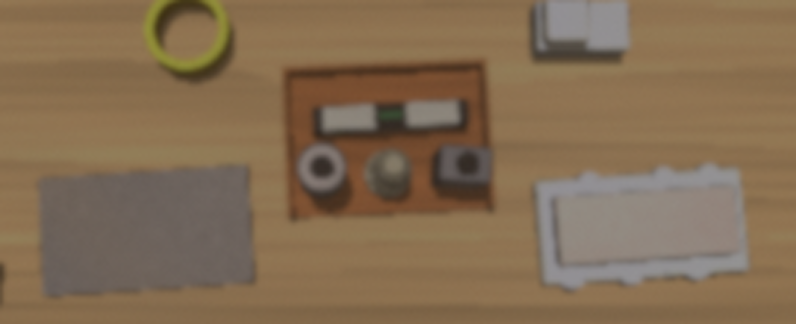

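Emit:
apply_moves([
  [0,0,40],
  [20,-36,66],
  [40,-72,86],
  [60,-108,86],
  [80,-144,86],
], turn=[0,-7,-14,-21,-28], claw=[95,95,95,95,95])

```text
clock: 0.67
tcp_pos: [323.4, 464.7, 303.2]
tcp_rot: [[-0.635, 0.773, 0.003], [0.773, 0.635, 0.003], [0.001, 0.004, -1.0]]
wrist_force: [0.4, 0.4, 0.2]
opening: 94.6
grasp_force: 0.0
```

Emit:
apply_moves([
  [20,-36,0],
  [40,-72,0],
  [60,-108,0],
  [80,-144,0],
  [100,-180,0],
], turn=[-7,-14,-21,-28,-35], claw=[95,95,95,95,95])

```text
clock: 1.08
tcp_pos: [423.0, 283.4, 300.6]
tcp_rot: [[-0.076, 0.997, 0.001], [0.997, 0.076, 0.0], [0.0, 0.001, -1.0]]
wrist_force: [0.8, 0.1, 0.1]
opening: 95.3
grasp_force: 0.0
```

Emit:
apply_moves([
  [20,-36,0],
  [40,-72,0],
  [60,-108,0],
  [80,-144,0],
  [100,-180,0],
], turn=[-3,-3,-3,-3,-3], claw=[95,95,95,95,95])

```text
clock: 1.5
tcp_pos: [523.1, 103.3, 300.7]
tcp_rot: [[-0.029, 1.0, 0.001], [1.0, 0.029, 0.0], [0.0, 0.001, -1.0]]
wrist_force: [0.8, 1.3, 0.9]
opening: 95.0
grasp_force: 0.0
```

Emit:
apply_moves([
  [20,-36,0],
  [40,-72,0],
  [46,-82,0],
  [46,-82,0],
  [46,-82,0],
], turn=[0,0,0,0,0], claw=[95,95,95,95,95])

```text
clock: 1.92
tcp_pos: [568.4, 23.2, 300.1]
tcp_rot: [[-0.028, 1.0, -0.001], [1.0, 0.028, 0.001], [0.001, -0.001, -1.0]]
wrist_force: [0.3, -0.0, 0.5]
opening: 95.0
grasp_force: 0.0
```

Run:
```python
from h import *
s=cam("wrist");save(s,"w1");np.savez("w1.npz",**{k:s[k] for k in("R","c","image","fx","fy","cx","cy","k1")})
st=manip.get_state();print(st["tcp_pos"],st["tcp_rot"][:,1],st["wrist_force"],st["clock"])
```

```text
[568.15656554  24.04546963 300.32155808] [ 9.99567022e-01  2.94177070e-02 -6.06276184e-04] [0.12956214 1.01765451 0.1721966 ] 1.9667
```

View pics/w1.png

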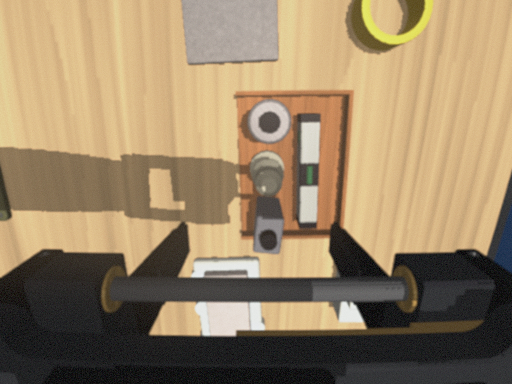

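The wrist view shows the tin cap at (269,122), the finial tip at (264,187) and the bottle cap at (268,239). The level spans (299..319, 114..228), and the stall's rear wall is at u≈350. The neighbouring board and foam are also visible.

Run:
```python
from h import *
np.set_printoptions(precision=1,suppress=True)
s=dict(np.load("w1.npz"));
print("caps",plane(s,[(269,122),(264,187),(268,239)],130), "tin rim",plane(s,[(269,121)],114))
print("finfoot/collar",plane(s,[(267,165)],90))
print("level",plane(s,[(298,114),(320,114),(316,228),(296,227)],55))
print("stall top",plane(s,[(353,91),(345,238)],40),"front floor",plane(s,[(237,95),(241,235)],10))
im=s["image"][60:300,200:380]
cv2.imwrite("pics/w1c.png",cv2.resize(im[:,:,::-1],None,fx=2.5,fy=2.5,interpolation=cv2.INTER_CUBIC))
t=cam("top")
for x,y in((575,92),(576,12),(577,-68)): print(proj(s,[(x,y,130)]),proj(s,[(x,y,10)]))
```

```text
caps [[579.3  89.2 130. ]
 [576.    8.4 130. ]
 [583.8 -64.6 130. ]] tin rim [[579.9  89.6 114. ]]
finfoot/collar [[580.2  28.9  90. ]]
level [[623.6  97.9  55. ]
 [655.4  98.9  55. ]
 [665.2 -80.4  55. ]
 [632.3 -79.4  55. ]]
stall top [[ 704.7  133.2   40. ]
 [ 720.5 -104.6   40. ]] front floor [[ 532.   123.3   10. ]
 [ 540.3 -118.    10. ]]
[[265.5 119.5]] [[263.7 116.2]]
[[264.1 184.3]] [[262.8 165.3]]
[[262.9 241.1]] [[262.  209.8]]
```

View pics/w1c.png

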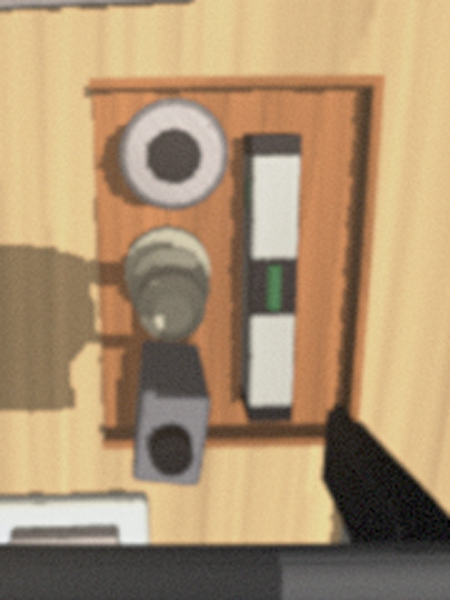

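The crop shows the tin, finial and bottle in a row parallel to the level, with the bottle roughly aligned with the stall. Next I move over the bottle for a close look.

Emit:
apply_moves([
  [4,-30,-25],
  [8,-60,-50],
  [14,-90,-75],
  [14,-90,-110],
  [14,-90,-135],
], turn=[1,1,1,1,1], claw=[95,95,95,95,95])

```text
clock: 2.43
tcp_pos: [581.6, -66.2, 163.3]
tcp_rot: [[-0.047, 0.999, -0.001], [0.999, 0.047, 0.0], [0.001, -0.001, -1.0]]
wrist_force: [0.5, 0.4, -0.1]
opening: 95.2
grasp_force: 0.0
```

Emit:
apply_moves([
  [0,0,0],
  [0,0,0],
], turn=[0,0], claw=[95,95])

```text
clock: 2.6
tcp_pos: [581.4, -65.1, 164.3]
tcp_rot: [[-0.048, 0.999, -0.003], [0.999, 0.048, 0.001], [0.001, -0.003, -1.0]]
wrist_force: [0.1, 0.4, 0.6]
opening: 94.7
grasp_force: 0.0
```

Run:
```python
from h import *
s=cam("wrist");np.savez("w2.npz",**{k:s[k] for k in("R","c","image","fx","fy","cx","cy","k1")})
st=manip.get_state();print(st["tcp_pos"],st["tcp_rot"][:,1],st["clock"])
cv2.imwrite("pics/w2.png",cv2.resize(s["image"][:300,130:390,::-1],None,fx=2,fy=2,interpolation=cv2.INTER_CUBIC))
print(proj(s,st["tcp_pos"]), proj(s,[st["tcp_pos"]-[0,0,t] for t in (35,55)]))
```

```text
[582.87977071 -65.47199246 166.72380546] [0.99882336 0.04848462 0.00106482] 2.65
[[260.31284064 237.36124996]] [[260.16680124 217.43586692]
 [260.1014554  208.54705212]]
```

View pics/w2.png

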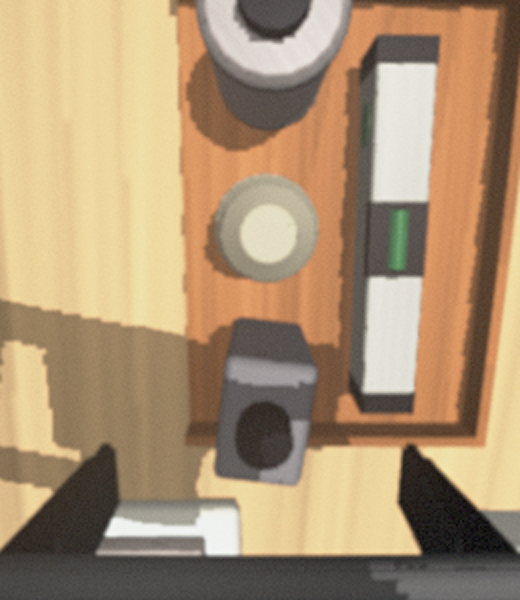

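The close view shows the bottle cap at full-frame (262,217.5), nearly under the TCP. The finial centre is at (264,115), and the bottle's side edges lean slightly.

Run:
```python
from h import *
np.set_printoptions(precision=1,suppress=True)
s=dict(np.load("w2.npz"))
f=lambda l:[(130+a/2,b/2) for a,b in l]
print("cap",plane(s,f([(264,435)]),130))
q=plane(s,f([(229,362),(317,368),(299,484),(216,477)]),108);print(q,[np.degrees(np.arctan2(-(a-b)[0],(a-b)[1])) for a,b in((q[0],q[3]),(q[1],q[2]))],[np.degrees(np.arctan2((a-b)[1],(a-b)[0])) for a,b in((q[1],q[0]),(q[2],q[3]))])
print("finial top/outer",plane(s,f([(268,234)]),130),plane(s,f([(267,228)]),68))
l=plane(s,f([(381,36),(439,38),(413,411),(362,411)]),55);print("lev",l)
```

```text
cap [[584.4 -66.2 130. ]]
[[568.6 -42.8 108. ]
 [605.9 -43.6 108. ]
 [602.1 -98.3 108. ]
 [564.5 -96.6 108. ]] [np.float64(-4.3988879078405185), np.float64(-3.9680502064462013)] [np.float64(-1.2722130319267595), np.float64(-2.5599796663160346)]
finial top/outer [[581.9  11.  130. ]] [[582.4  11.6  68. ]]
lev [[629.4  97.9  55. ]
 [655.7  98.8  55. ]
 [665.7 -79.2  55. ]
 [638.3 -80.5  55. ]]
```

Emit:
apply_moves([
  [3,-2.5,0],
  [3,-2.5,-15],
  [3,-2.5,-35],
  [3,-2.5,-55],
  [3,-2.5,-75],
], turn=[-6,-6,-6,-6,-6], claw=[95,95,95,95,95])

```text
clock: 3.07
tcp_pos: [588.2, -68.7, 94.0]
tcp_rot: [[0.057, 0.998, 0.007], [0.998, -0.057, -0.001], [-0.001, 0.007, -1.0]]
wrist_force: [-0.1, -0.0, 0.2]
opening: 94.6
grasp_force: 0.0
```

Emit:
apply_moves([
  [0,0,-10],
  [0,0,-20],
  [0,0,-20],
  [0,0,-20],
], turn=[0,0,0,0], claw=[95,95,95,70])

```text
clock: 3.4
tcp_pos: [586.4, -69.1, 71.7]
tcp_rot: [[0.058, 0.998, 0.002], [0.998, -0.058, -0.0], [-0.0, 0.002, -1.0]]
wrist_force: [0.3, 0.2, 0.3]
opening: 92.2
grasp_force: 0.0
```

```bash
cat >> h.py <<'E'
def pose(n=6):
    P=[]
    for _ in range(n):
        manip.snapshot("wrist"); st=manip.get_state(); y=st["tcp_rot"][:,1]
        P.append(np.r_[st["tcp_pos"],np.degrees(np.arctan2(y[1],y[0])),st["opening"],st["grasp_force"],st["wrist_force"]])
    print("pose x y z yaw open grasp F",np.round(np.mean(P,0),2),"t",st["clock"])
E
python3 - <<'E'
from h import *
s=cam("wrist")
cv2.imwrite("pics/w3.png",cv2.resize(s["image"][:300,130:390,::-1],None,fx=2,fy=2,interpolation=cv2.INTER_CUBIC));pose()
E
```

```text
pose x y z yaw open grasp F [ 5.8646e+02 -6.9430e+01  7.1850e+01 -3.3300e+00  7.6950e+01  0.0000e+00
  3.3000e-01 -1.3000e-01 -1.4000e-01] t 3.75
```

View pics/w3.png

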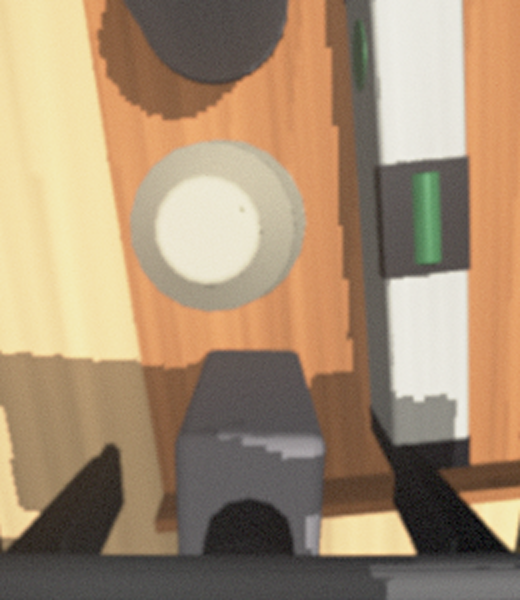

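The bottle sits between the fingers, with its shoulder corners at crop (180,437) and (322,432). That puts its middle slightly left of the finger midline, so I correct x by -1.5 and grip.

Emit:
apply_moves([
  [-1.5,0,0],
  [-1.5,0,0],
  [-1.5,0,0],
  [-1.5,0,0],
  [-1.5,0,0],
], turn=[0,0,0,0,0], claw=[70,60,50,45,42], squeeze=20)

```text
clock: 4.17
tcp_pos: [584.0, -69.3, 70.5]
tcp_rot: [[0.058, 0.998, -0.0], [0.998, -0.058, 0.0], [-0.0, -0.0, -1.0]]
wrist_force: [0.8, -0.3, -0.3]
opening: 48.7
grasp_force: 0.0
```

Emit:
apply_moves([
  [0,0,0],
  [0,0,0],
  [0,0,0],
  [0,0,0],
  [0,0,0],
], turn=[0,0,0,0,0], claw=[38,34,30,30,30])

```text
clock: 4.58
tcp_pos: [584.0, -69.3, 70.4]
tcp_rot: [[0.058, 0.998, -0.0], [0.998, -0.058, -0.0], [-0.0, -0.0, -1.0]]
wrist_force: [0.3, -0.2, -1.5]
opening: 40.0
grasp_force: 19.9
```

```bash
python3 -c "
from h import *
pose()"
```

```text
pose x y z yaw open grasp F [ 5.8399e+02 -6.9280e+01  7.0430e+01 -3.3300e+00  3.9960e+01  1.9900e+01
 -7.0000e-01 -3.3000e-01  2.0000e-01] t 4.8833
```

Emit:
apply_moves([
  [0,0,8],
  [0,0,30],
  [0,0,60],
  [0,0,90],
  [0,0,120],
], turn=[0,0,0,0,0], claw=[30,30,30,30,30])

```text
clock: 5.3
tcp_pos: [583.1, -69.0, 190.7]
tcp_rot: [[0.058, 0.998, -0.002], [0.998, -0.058, 0.001], [0.0, -0.002, -1.0]]
wrist_force: [0.6, 0.6, -4.6]
opening: 40.4
grasp_force: 19.9
```

Emit:
apply_moves([
  [0,0,20],
  [0,0,40],
  [-2,12,40],
  [-6,36,40],
  [-11,66,40],
], turn=[0,0,0,0,0], claw=[30,30,30,30,30])

```text
clock: 5.72
tcp_pos: [572.2, -3.1, 229.1]
tcp_rot: [[0.061, 0.998, -0.002], [0.998, -0.061, 0.0], [0.0, -0.002, -1.0]]
wrist_force: [0.4, 0.7, -5.3]
opening: 40.1
grasp_force: 19.9
```

Emit:
apply_moves([
  [-5,30,0],
  [-10,60,0],
  [-15,90,0],
  [-20,120,0],
  [-25,150,0],
], turn=[0,0,0,0,0], claw=[30,30,30,30,30])

```text
clock: 6.13
tcp_pos: [546.1, 148.7, 228.2]
tcp_rot: [[0.058, 0.998, -0.003], [0.998, -0.058, -0.0], [-0.0, -0.003, -1.0]]
wrist_force: [0.9, -0.3, -4.8]
opening: 40.1
grasp_force: 19.9
```

Emit:
apply_moves([
  [-5,30,0],
  [-10,60,0],
  [-15,90,0],
  [-20,120,0],
  [-25,150,0],
], turn=[0,0,0,0,0], claw=[30,30,30,30,30])

```text
clock: 6.55
tcp_pos: [521.0, 298.4, 228.2]
tcp_rot: [[0.058, 0.998, -0.003], [0.998, -0.058, -0.001], [-0.001, -0.003, -1.0]]
wrist_force: [0.2, -0.8, -4.2]
opening: 39.8
grasp_force: 19.9
```

Emit:
apply_moves([
  [-5,30,0],
  [-10,60,0],
  [-12,75,0],
  [-12,75,0],
  [-12,75,0],
], turn=[0,0,0,0,0], claw=[30,30,30,30,30])

```text
clock: 6.97
tcp_pos: [509.8, 372.0, 228.6]
tcp_rot: [[0.056, 0.998, -0.002], [0.998, -0.056, -0.002], [-0.002, -0.002, -1.0]]
wrist_force: [-0.0, -0.6, -4.2]
opening: 40.0
grasp_force: 19.9
```

Run:
```python
from h import *
pose();s=cam("wrist");save(s,"w4");np.savez("w4.npz",**{k:s[k] for k in("R","c","image","fx","fy","cx","cy","k1")})
```

```text
pose x y z yaw open grasp F [ 5.1096e+02  3.7080e+02  2.2981e+02 -3.3800e+00  4.0160e+01  1.9910e+01
 -1.0000e-02 -3.8000e-01 -4.5300e+00] t 7.2667
```

View pics/w4.png

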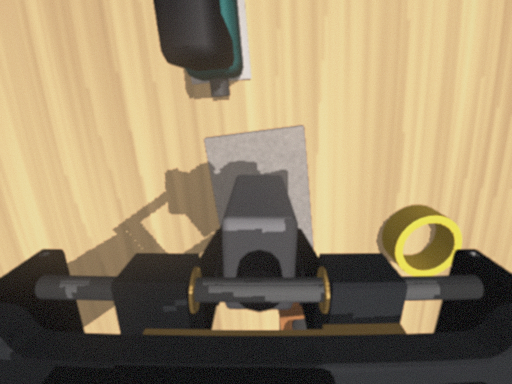

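The bottle is held over the board. The board's far corners are at (205,138) and (304,126), and the jigsaw is well clear beyond.

Run:
```python
from h import *
np.set_printoptions(precision=1,suppress=True)
s=dict(np.load("w4.npz"));print(plane(s,[(205,138),(304,126),(313,240)],12), plane(s,[(163,40),(246,80),(222,96)],15))
```

```text
[[440.5 416.7  12. ]
 [577.5 424.6  12. ]
 [589.4 251.2  12. ]] [[401.5 543.   15. ]
 [502.8 488.1  15. ]
 [469.7 470.2  15. ]]
```

Emit:
apply_moves([
  [0,0,-30],
  [0,0,-60],
  [0,0,-90],
  [0,0,-120],
  [0,0,-140],
], turn=[0,0,0,0,0], claw=[30,30,30,30,30])

```text
clock: 7.73
tcp_pos: [509.8, 370.3, 87.1]
tcp_rot: [[0.059, 0.998, -0.003], [0.998, -0.059, -0.002], [-0.002, -0.003, -1.0]]
wrist_force: [-1.0, 0.2, -4.4]
opening: 39.8
grasp_force: 19.9
```

Emit:
apply_moves([
  [0,0,-8],
  [0,0,-13],
  [0,0,-16],
  [0,0,-16.5],
  [0,0,-16.5],
], turn=[0,0,0,0,0], claw=[30,30,30,30,30])

```text
clock: 8.15
tcp_pos: [512.2, 372.3, 75.9]
tcp_rot: [[0.058, 0.998, 0.003], [0.998, -0.058, 0.002], [0.002, 0.003, -1.0]]
wrist_force: [0.3, 0.1, -4.2]
opening: 40.2
grasp_force: 19.9
```

```bash
python3 -c "
from h import *
pose()"
```

```text
pose x y z yaw open grasp F [ 5.1184e+02  3.7221e+02  7.5450e+01 -3.3300e+00  3.9800e+01  1.9910e+01
  1.0000e-01 -9.0000e-02 -4.2300e+00] t 8.45
```

Emit:
apply_moves([
  [0,0,-1],
  [0,0,-1.5],
  [0,0,-2],
  [0,0,-2],
  [0,0,-2],
], turn=[0,0,0,0,0], claw=[30,30,30,30,30])

```text
clock: 8.87
tcp_pos: [511.1, 371.8, 72.5]
tcp_rot: [[0.058, 0.998, -0.0], [0.998, -0.058, 0.0], [0.0, -0.0, -1.0]]
wrist_force: [-0.5, -1.4, -0.1]
opening: 40.1
grasp_force: 19.9
```

```bash
python3 -c "
from h import *
pose()"
```

```text
pose x y z yaw open grasp F [511.11 371.81  72.45  -3.33  40.1   19.91  -2.05  -1.09   0.57] t 9.1667
```

Emit:
apply_moves([
  [0,0,0],
  [0,0,0],
  [0,0,0],
  [0,0,0],
  [0,0,0],
], turn=[0,0,0,0,0], claw=[45,60,80,95,95])

```text
clock: 9.58
tcp_pos: [511.3, 371.8, 72.1]
tcp_rot: [[0.058, 0.998, 0.001], [0.998, -0.058, 0.0], [0.0, 0.001, -1.0]]
wrist_force: [0.4, 0.6, 1.0]
opening: 65.6
grasp_force: 0.0
```

Emit:
apply_moves([
  [0,0,0],
  [0,0,10],
  [0,0,35],
  [0,0,70],
  [0,0,105],
], turn=[0,0,0,0,0], claw=[95,95,95,95,95])

```text
clock: 10.0
tcp_pos: [510.3, 371.3, 177.6]
tcp_rot: [[0.058, 0.998, -0.002], [0.998, -0.058, -0.001], [-0.001, -0.002, -1.0]]
wrist_force: [0.8, 1.1, 0.2]
opening: 94.1
grasp_force: 0.0
```

Emit:
apply_moves([
  [6,-30,0],
  [12,-60,0],
  [18,-90,0],
  [24,-120,0],
  [30,-150,0],
], turn=[3,6,6,6,6], claw=[95,95,95,95,95])

```text
clock: 10.42
tcp_pos: [541.3, 220.6, 178.2]
tcp_rot: [[-0.047, 0.999, 0.001], [0.999, 0.047, 0.0], [0.0, 0.001, -1.0]]
wrist_force: [0.7, 0.0, 0.2]
opening: 94.8
grasp_force: 0.0
```

Emit:
apply_moves([
  [6,-30,0],
  [12,-60,0],
  [18,-90,0],
  [24,-120,0],
  [30,-150,0],
], turn=[0,0,0,0,0], claw=[95,95,95,95,95])

```text
clock: 10.83
tcp_pos: [571.4, 70.3, 178.1]
tcp_rot: [[-0.047, 0.999, 0.001], [0.999, 0.047, 0.0], [0.0, 0.001, -1.0]]
wrist_force: [-0.4, 0.7, 0.7]
opening: 95.2
grasp_force: 0.0
```

Emit:
apply_moves([
  [5,-30,0],
  [11,-60,0],
  [11,-61,0],
  [11,-61,0],
  [11,-61,0],
], turn=[0,0,0,0,0], claw=[95,95,95,95,95])

```text
clock: 11.25
tcp_pos: [582.1, 11.0, 177.5]
tcp_rot: [[-0.046, 0.999, 0.0], [0.999, 0.046, 0.001], [0.0, 0.0, -1.0]]
wrist_force: [0.4, -0.9, 1.2]
opening: 95.0
grasp_force: 0.0
```

Run:
```python
from h import *
np.set_printoptions(precision=1,suppress=True)
pose();s=cam("wrist");save(s,"w5");np.savez("w5.npz",**{k:s[k] for k in("R","c","image","fx","fy","cx","cy","k1")})
print(proj(s,[(582,11,130),(579.5,89.4,130)]))
```

```text
pose x y z yaw open grasp F [581.9  11.8 177.2   2.8  95.    0.    0.2   0.3   0.3] t 11.55
[[258.2 211.1]
 [259.7 114. ]]
```

View pics/w5.png

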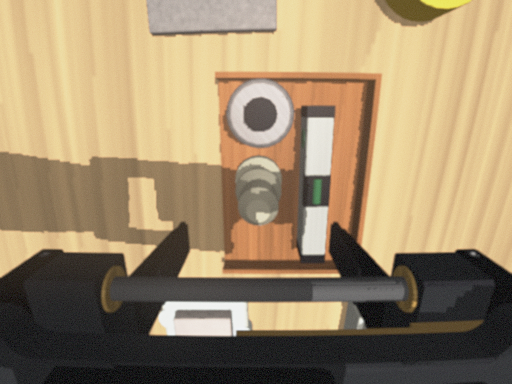

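The finial tip is at about (260,212) and the tin cap at (260,114), and both match the predicted positions. I descend and grip the finial's collar.

Emit:
apply_moves([
  [0,0,-20],
  [0,0,-45],
  [0,0,-70],
  [0,0,-85],
  [0,0,-92],
], turn=[0,0,0,0,0], claw=[95,95,95,95,80], squeeze=10)

```text
clock: 12.02
tcp_pos: [580.1, 11.2, 81.8]
tcp_rot: [[-0.047, 0.999, -0.005], [0.999, 0.047, 0.0], [0.001, -0.005, -1.0]]
wrist_force: [-0.9, -0.1, -0.2]
opening: 92.1
grasp_force: 0.0
```

Emit:
apply_moves([
  [0,0,0],
  [0,0,0],
  [0,0,0],
  [0,0,0],
  [0,0,0],
], turn=[0,0,0,0,0], claw=[70,60,50,44,42])

```text
clock: 12.43
tcp_pos: [583.1, 10.7, 86.5]
tcp_rot: [[-0.047, 0.999, 0.003], [0.999, 0.047, -0.0], [-0.0, 0.003, -1.0]]
wrist_force: [0.4, -0.1, -1.0]
opening: 61.0
grasp_force: 0.0
```

Emit:
apply_moves([
  [0,0,0],
  [0,0,0],
  [0,0,0],
  [0,0,0],
  [0,0,0],
], turn=[0,0,0,0,0], claw=[38,34,30,28,28])

```text
clock: 12.85
tcp_pos: [582.1, 10.7, 85.1]
tcp_rot: [[-0.047, 0.999, 0.0], [0.999, 0.047, -0.0], [-0.0, 0.0, -1.0]]
wrist_force: [-0.6, 1.2, 1.3]
opening: 35.8
grasp_force: 10.0
```

```bash
python3 -c "
from h import *
pose()"
```

```text
pose x y z yaw open grasp F [ 5.8209e+02  1.0720e+01  8.5080e+01  2.6700e+00  3.5510e+01  1.0000e+01
 -3.1000e-01  2.0000e-02  1.1300e+00] t 13.15
```

Emit:
apply_moves([
  [0,0,8],
  [0,0,30],
  [0,0,60],
  [0,0,90],
  [0,0,120],
], turn=[0,0,0,0,0], claw=[28,28,28,28,28])

```text
clock: 13.57
tcp_pos: [581.5, 10.8, 206.0]
tcp_rot: [[-0.047, 0.999, -0.001], [0.999, 0.047, 0.0], [0.0, -0.001, -1.0]]
wrist_force: [-0.6, -0.1, -0.9]
opening: 35.6
grasp_force: 10.0
```

Emit:
apply_moves([
  [0,0,20],
  [0,0,35],
  [-3,12,35],
  [-9,36,35],
  [-15,65,35],
], turn=[0,0,0,0,0], claw=[28,28,28,28,28])

```text
clock: 13.98
tcp_pos: [566.3, 76.0, 239.1]
tcp_rot: [[-0.044, 0.999, -0.001], [0.999, 0.044, 0.0], [0.0, -0.001, -1.0]]
wrist_force: [-0.4, 0.2, -1.0]
opening: 35.2
grasp_force: 10.0
```

Emit:
apply_moves([
  [-7,30,0],
  [-14,60,0],
  [-21,90,0],
  [-28,120,0],
  [-35,150,0],
], turn=[0,0,0,0,0], claw=[28,28,28,28,28])

```text
clock: 14.4
tcp_pos: [530.2, 227.6, 238.3]
tcp_rot: [[-0.047, 0.999, -0.002], [0.999, 0.047, -0.0], [-0.0, -0.002, -1.0]]
wrist_force: [-0.6, -0.0, -1.2]
opening: 35.3
grasp_force: 10.0
```

Emit:
apply_moves([
  [-7,30,0],
  [-14,60,0],
  [-17,70,0],
  [-17,70,0],
  [-17,70,0],
], turn=[0,0,0,0,0], claw=[28,28,28,28,28])

```text
clock: 14.82
tcp_pos: [514.2, 295.8, 238.8]
tcp_rot: [[-0.048, 0.999, -0.002], [0.999, 0.048, -0.001], [-0.001, -0.002, -1.0]]
wrist_force: [0.2, -0.6, -1.5]
opening: 35.3
grasp_force: 10.0
```

Emit:
apply_moves([
  [0,0,-30],
  [0,0,-60],
  [0,0,-90],
  [0,0,-120],
  [0,0,-140],
], turn=[0,0,0,0,0], claw=[28,28,28,28,28])

```text
clock: 15.23
tcp_pos: [513.8, 293.2, 96.3]
tcp_rot: [[-0.044, 0.999, -0.004], [0.999, 0.044, -0.002], [-0.002, -0.004, -1.0]]
wrist_force: [0.1, 0.2, -1.5]
opening: 35.7
grasp_force: 10.0
```

Emit:
apply_moves([
  [0,0,-5],
  [0,0,-9],
  [0,0,-9],
  [0,0,-9],
  [0,0,-9],
], turn=[0,0,0,0,0], claw=[28,28,28,28,28])

```text
clock: 15.65
tcp_pos: [516.5, 296.1, 93.2]
tcp_rot: [[-0.046, 0.999, 0.003], [0.999, 0.046, 0.002], [0.001, 0.003, -1.0]]
wrist_force: [-0.5, 0.8, -1.8]
opening: 35.4
grasp_force: 10.0
```

```bash
python3 -c "
from h import *
pose();pose()"
```

```text
pose x y z yaw open grasp F [ 5.1580e+02  2.9606e+02  9.2320e+01  2.6700e+00  3.5580e+01  1.0000e+01
 -3.8000e-01  2.7000e-01 -1.6000e+00] t 15.95
pose x y z yaw open grasp F [ 5.1507e+02  2.9579e+02  9.1080e+01  2.6700e+00  3.5740e+01  1.0000e+01
 -1.6000e-01  3.4000e-01 -1.3700e+00] t 16.25
```

Emit:
apply_moves([
  [0,0,-1],
  [0,0,-2],
  [0,0,-3],
  [0,0,-4],
  [0,0,-4],
], turn=[0,0,0,0,0], claw=[28,28,28,28,28])

```text
clock: 16.67
tcp_pos: [515.2, 295.8, 87.1]
tcp_rot: [[-0.046, 0.999, 0.0], [0.999, 0.046, 0.0], [0.0, 0.0, -1.0]]
wrist_force: [-1.0, -0.3, 0.9]
opening: 35.6
grasp_force: 10.0
```

```bash
python3 -c "
from h import *
pose();pose()"
```

```text
pose x y z yaw open grasp F [ 5.1513e+02  2.9582e+02  8.7120e+01  2.6700e+00  3.5600e+01  1.0000e+01
 -5.8000e-01  3.3000e-01  1.9000e-01] t 16.9667
pose x y z yaw open grasp F [ 5.1513e+02  2.9580e+02  8.7120e+01  2.6700e+00  3.5750e+01  1.0000e+01
 -5.7000e-01  1.6000e-01  6.6000e-01] t 17.2667
```

Emit:
apply_moves([
  [0,0,0],
  [0,0,0],
  [0,0,0],
  [0,0,0],
  [0,0,0],
], turn=[0,0,0,0,0], claw=[45,60,80,95,95])

```text
clock: 17.68
tcp_pos: [515.1, 295.7, 86.9]
tcp_rot: [[-0.047, 0.999, 0.0], [0.999, 0.047, -0.0], [-0.0, 0.0, -1.0]]
wrist_force: [0.2, -0.7, 0.2]
opening: 63.7
grasp_force: 0.0
```

Emit:
apply_moves([
  [0,0,0],
  [0,0,10],
  [0,0,35],
  [0,0,65],
  [0,0,90],
], turn=[0,0,0,0,0], claw=[95,95,95,95,95])

```text
clock: 18.1
tcp_pos: [515.2, 295.8, 179.2]
tcp_rot: [[-0.046, 0.999, 0.001], [0.999, 0.046, 0.0], [0.0, 0.001, -1.0]]
wrist_force: [-0.1, 0.4, 0.1]
opening: 93.6
grasp_force: 0.0
```

Emit:
apply_moves([
  [9,-30,0],
  [18,-60,0],
  [28,-90,0],
  [37,-120,0],
  [46,-150,0],
], turn=[0,0,0,0,0], claw=[95,95,95,95,95])

```text
clock: 18.52
tcp_pos: [561.5, 144.5, 178.2]
tcp_rot: [[-0.047, 0.999, 0.001], [0.999, 0.047, 0.0], [0.0, 0.001, -1.0]]
wrist_force: [0.1, 0.2, -0.4]
opening: 95.0
grasp_force: 0.0
```

Emit:
apply_moves([
  [9,-28,0],
  [19,-56,0],
  [19,-56,0],
  [19,-56,0],
  [19,-56,0],
], turn=[0,0,0,0,0], claw=[95,95,95,95,95])

```text
clock: 18.93
tcp_pos: [580.0, 90.1, 177.5]
tcp_rot: [[-0.046, 0.999, 0.0], [0.999, 0.046, 0.001], [0.001, 0.0, -1.0]]
wrist_force: [1.3, 0.5, 0.3]
opening: 94.9
grasp_force: 0.0
```

Run:
```python
from h import *
np.set_printoptions(precision=1,suppress=True)
pose();pose();s=cam("wrist");save(s,"w6");np.savez("w6.npz",**{k:s[k] for k in("R","c","image","fx","fy","cx","cy","k1")})
print(proj(s,[(579.7,89.4,130)]))
g=cv2.cvtColor(s["image"],cv2.COLOR_RGB2GRAY)[150:275,200:330]
n,l,st,ce=cv2.connectedComponentsWithStats((g<60).astype(np.uint8))
for i in range(1,n):
    if st[i,4]>80: print(st[i],ce[i]+[200,150],plane(s,[ce[i]+[200,150]],130))
```

```text
pose x y z yaw open grasp F [579.8  90.7 177.2   2.7  95.    0.    0.1  -0.    0.1] t 19.2333
pose x y z yaw open grasp F [580.   90.2 177.    2.7  95.1   0.   -0.5  -0.1  -0.1] t 19.5333
[[257.8 210.9]]
[ 97  23  29  17 262] [307.9 178.7] [[618.9 119.  130. ]]
[ 44  44  28  31 639] [257.1 208.6] [[579.1  91.4 130. ]]
[ 98  90  25  27 384] [309.1 253.4] [[626.7  51.4 130. ]]
```

View pics/w6.png

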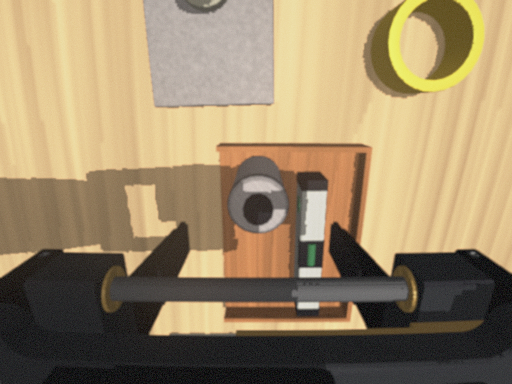

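The tin cap is at (257,209), within about 1 mm of the TCP axis, so I descend and grip.

Emit:
apply_moves([
  [-0.5,0,-20],
  [-0.5,0,-45],
  [-0.5,0,-70],
  [-0.5,0,-92],
  [-0.5,0,-106],
], turn=[0,0,0,0,0], claw=[95,95,95,95,90], squeeze=25)

```text
clock: 20.0
tcp_pos: [578.1, 89.6, 68.2]
tcp_rot: [[-0.046, 0.999, -0.003], [0.999, 0.046, -0.0], [-0.0, -0.003, -1.0]]
wrist_force: [-0.7, 0.6, -0.4]
opening: 92.5
grasp_force: 0.0
```

Emit:
apply_moves([
  [0,0,0],
  [0,0,0],
  [0,0,0],
  [0,0,0],
  [0,0,0],
], turn=[0,0,0,0,0], claw=[80,70,65,60,58])

```text
clock: 20.42
tcp_pos: [580.9, 89.8, 72.9]
tcp_rot: [[-0.047, 0.999, 0.003], [0.999, 0.046, 0.0], [0.0, 0.003, -1.0]]
wrist_force: [-0.3, -0.0, 0.1]
opening: 62.4
grasp_force: 0.0
```

Emit:
apply_moves([
  [0,0,0],
  [0,0,0],
  [0,0,0],
  [0,0,0],
  [0,0,0],
], turn=[0,0,0,0,0], claw=[55,52,48,44,44])

```text
clock: 20.83
tcp_pos: [579.5, 89.8, 71.9]
tcp_rot: [[-0.047, 0.999, -0.0], [0.999, 0.047, -0.0], [-0.0, -0.0, -1.0]]
wrist_force: [-3.5, 0.7, 6.5]
opening: 53.5
grasp_force: 25.0
```

```bash
python3 -c "
from h import *
pose()"
```

```text
pose x y z yaw open grasp F [ 5.7956e+02  8.9750e+01  7.1920e+01  2.6700e+00  5.3570e+01  2.5000e+01
 -3.3200e+00  4.0000e-02  5.9500e+00] t 21.1333
```

Emit:
apply_moves([
  [0,0,8],
  [0,0,30],
  [0,0,60],
  [0,0,85],
  [0,0,100],
], turn=[0,0,0,0,0], claw=[44,44,44,44,44])

```text
clock: 21.55
tcp_pos: [580.5, 89.8, 173.7]
tcp_rot: [[-0.047, 0.999, 0.003], [0.999, 0.047, 0.0], [0.0, 0.003, -1.0]]
wrist_force: [0.5, 0.5, -2.3]
opening: 53.7
grasp_force: 25.0
```

Emit:
apply_moves([
  [-5,10,0],
  [-15,33,0],
  [-29,62,0],
  [-43,91,0],
  [-57,120,0],
], turn=[0,0,0,0,0], claw=[44,44,44,44,44])

```text
clock: 21.97
tcp_pos: [520.2, 210.9, 168.5]
tcp_rot: [[-0.046, 0.999, -0.003], [0.999, 0.046, -0.0], [-0.0, -0.003, -1.0]]
wrist_force: [1.0, 0.0, -4.3]
opening: 53.8
grasp_force: 25.0
```

Emit:
apply_moves([
  [-5,10,0],
  [-5,10,0],
  [-5,10,0],
  [-5,10,-20],
  [-5,10,-45],
], turn=[0,0,0,0,0], claw=[44,44,44,44,44])

```text
clock: 22.38
tcp_pos: [519.9, 219.5, 127.8]
tcp_rot: [[-0.046, 0.999, 0.006], [0.999, 0.046, 0.001], [0.001, 0.006, -1.0]]
wrist_force: [0.5, 0.0, -3.6]
opening: 53.6
grasp_force: 25.0
```

Emit:
apply_moves([
  [0,0,-20],
  [0,0,-35],
  [0,0,-45],
  [0,0,-48],
  [0,0,-48],
], turn=[0,0,0,0,0], claw=[44,44,44,44,44])

```text
clock: 22.8
tcp_pos: [517.3, 218.9, 76.9]
tcp_rot: [[-0.045, 0.999, -0.002], [0.999, 0.045, -0.001], [-0.001, -0.002, -1.0]]
wrist_force: [0.3, 0.0, -3.6]
opening: 53.7
grasp_force: 25.0
```

```bash
python3 -c "
from h import *
pose();pose()"
```

```text
pose x y z yaw open grasp F [ 5.1852e+02  2.1976e+02  7.9130e+01  2.6500e+00  5.3670e+01  2.4990e+01
 -1.0000e-02  2.9000e-01 -3.5100e+00] t 23.1
pose x y z yaw open grasp F [ 5.1787e+02  2.1987e+02  7.8560e+01  2.6700e+00  5.3710e+01  2.4990e+01
  2.1000e-01  4.8000e-01 -3.6800e+00] t 23.4
```

Still about 4.5 mm up; lower.

Emit:
apply_moves([
  [0,0,-1],
  [0,0,-2],
  [0,0,-3],
  [0,0,-4],
  [0,0,-4.5],
], turn=[0,0,0,0,0], claw=[44,44,44,44,44])

```text
clock: 23.82
tcp_pos: [517.5, 219.8, 73.9]
tcp_rot: [[-0.047, 0.999, -0.0], [0.999, 0.047, -0.0], [-0.0, -0.001, -1.0]]
wrist_force: [-2.5, -0.4, 2.4]
opening: 53.8
grasp_force: 25.0
```

```bash
python3 -c "
from h import *
pose();pose()"
```

```text
pose x y z yaw open grasp F [517.54 219.76  73.94   2.67  53.71  25.    -2.59  -0.63   1.57] t 24.1167
pose x y z yaw open grasp F [517.55 219.78  73.92   2.67  53.66  25.    -4.13  -0.99   3.92] t 24.4167
```

Emit:
apply_moves([
  [0,0,0],
  [0,0,0],
  [0,0,0],
  [0,0,0],
  [0,0,0],
], turn=[0,0,0,0,0], claw=[60,75,90,95,95])

```text
clock: 24.83
tcp_pos: [517.8, 219.7, 73.4]
tcp_rot: [[-0.046, 0.999, 0.001], [0.999, 0.046, 0.0], [0.0, 0.001, -1.0]]
wrist_force: [-0.0, 0.2, -0.2]
opening: 81.7
grasp_force: 0.0
```

Emit:
apply_moves([
  [0,0,0],
  [0,0,10],
  [0,0,35],
  [0,0,65],
  [0,0,95],
], turn=[0,0,0,0,0], claw=[95,95,95,95,95])

```text
clock: 25.25
tcp_pos: [517.1, 219.6, 169.6]
tcp_rot: [[-0.047, 0.999, -0.001], [0.999, 0.047, -0.0], [-0.0, -0.001, -1.0]]
wrist_force: [0.9, -0.2, 0.6]
opening: 95.0
grasp_force: 0.0
```

Emit:
apply_moves([
  [17,-27,0],
  [34,-54,0],
  [51,-81,0],
  [68,-108,0],
  [84,-135,0],
], turn=[0,0,0,0,0], claw=[95,95,95,95,95])

```text
clock: 25.67
tcp_pos: [602.5, 83.5, 169.6]
tcp_rot: [[-0.047, 0.999, 0.001], [0.999, 0.047, 0.0], [-0.0, 0.001, -1.0]]
wrist_force: [0.2, -0.3, 0.6]
opening: 95.5
grasp_force: 0.0
```

Emit:
apply_moves([
  [17,-27,-8],
  [34,-54,-20],
  [46,-75,-40],
  [46,-75,-60],
  [46,-75,-70],
], turn=[0,0,0,0,0], claw=[95,95,95,95,95])

```text
clock: 26.08
tcp_pos: [647.0, 8.3, 96.4]
tcp_rot: [[-0.044, 0.999, -0.003], [0.999, 0.044, 0.0], [0.0, -0.003, -1.0]]
wrist_force: [-0.7, 0.6, -1.3]
opening: 94.9
grasp_force: 0.0
```

Run:
```python
from h import *
np.set_printoptions(precision=1,suppress=True)
pose(10);s=cam("wrist");save(s,"w7");np.savez("w7.npz",**{k:s[k] for k in("R","c","image","fx","fy","cx","cy","k1")})
```

```text
pose x y z yaw open grasp F [647.5  10.2  98.9   2.7  95.    0.   -0.3   0.1   0.2] t 26.5833
```

View pics/w7.png

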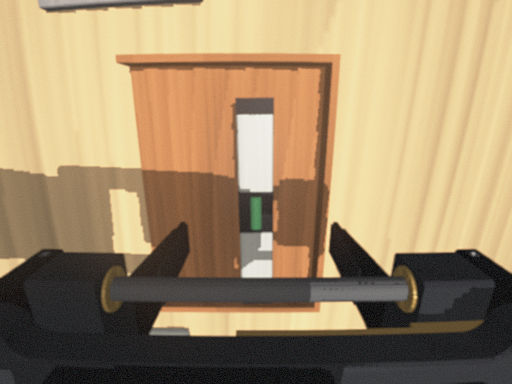

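The level is between the fingers, with its vial at (256,212), its far end at v≈98 and its sides at u≈237 and 273.

Run:
```python
from h import *
np.set_printoptions(precision=1,suppress=True)
s=dict(np.load("w7.npz"))
p=plane(s,[(236,98),(273,98),(241,275),(272,275),(256,212)],55);print(p)
i=s["image"].astype(int).sum(2)
for v in (130,160,200,250): print(v,np.where(np.diff((i[v,225:290]>430 if v!=200 else i[v,225:290]<200).astype(int)))[0]+225)
```

```text
[[627.8  98.5  55. ]
 [655.1  99.8  55. ]
 [635.6 -51.7  55. ]
 [663.4 -50.4  55. ]
 [646.4   9.5  55. ]]
130 [231 236]
160 [232 237]
200 [238 249 261 271]
250 [256]
```

Emit:
apply_moves([
  [-1,-0.5,0],
  [-1,-0.5,0],
  [-1,-0.5,0],
  [-1,-0.5,0],
  [-1,-0.5,-15],
], turn=[0.4,0.4,0.4,0.4,0.4], claw=[60,60,60,60,60], squeeze=20)

```text
clock: 27.05
tcp_pos: [649.1, 9.0, 86.7]
tcp_rot: [[-0.053, 0.999, 0.007], [0.999, 0.053, -0.0], [-0.001, 0.007, -1.0]]
wrist_force: [0.6, -1.1, 0.9]
opening: 66.9
grasp_force: 0.0
```

Emit:
apply_moves([
  [0,0,-20],
  [0,0,-40],
  [0,0,-55],
  [0,0,-62],
  [0,0,-62],
], turn=[0,0,0,0,0], claw=[60,60,60,60,60])

```text
clock: 27.47
tcp_pos: [644.5, 9.3, 18.3]
tcp_rot: [[-0.053, 0.999, -0.005], [0.999, 0.053, 0.0], [0.001, -0.005, -1.0]]
wrist_force: [-0.3, -0.1, 0.4]
opening: 60.0
grasp_force: 0.0
```

```bash
python3 -c "
from h import *
pose(10)"
```

```text
pose x y z yaw open grasp F [ 6.4721e+02  9.1800e+00  2.2300e+01  3.0700e+00  6.0070e+01  0.0000e+00
 -3.0000e-02 -1.0000e-01  3.0000e-02] t 27.9667
```

Emit:
apply_moves([
  [0,0,0],
  [0,0,0],
  [0,0,0],
  [0,0,0],
  [0,0,0],
], turn=[0,0,0,0,0], claw=[48,40,34,30,28])

```text
clock: 28.38
tcp_pos: [646.5, 9.2, 21.4]
tcp_rot: [[-0.053, 0.999, -0.0], [0.999, 0.053, 0.0], [0.0, -0.0, -1.0]]
wrist_force: [0.7, -0.2, 0.2]
opening: 32.6
grasp_force: 0.0
```

Emit:
apply_moves([
  [0,0,0],
  [0,0,0],
  [0,0,0],
  [0,0,0],
], turn=[0,0,0,0], claw=[24,20,18,18])

```text
clock: 28.72
tcp_pos: [646.2, 9.2, 21.4]
tcp_rot: [[-0.054, 0.999, -0.001], [0.999, 0.054, 0.0], [0.0, -0.001, -1.0]]
wrist_force: [-2.0, 0.1, 1.9]
opening: 27.8
grasp_force: 20.0
```

```bash
python3 -c "
from h import *
pose()"
```

```text
pose x y z yaw open grasp F [ 6.4625e+02  9.2300e+00  2.1430e+01  3.0700e+00  2.8040e+01  2.0000e+01
 -2.5600e+00 -1.2000e-01  1.7400e+00] t 29.0167
```

Emit:
apply_moves([
  [0,0,8],
  [0,0,30],
  [0,0,60],
  [0,0,90],
  [0,0,120],
], turn=[0,0,0,0,0], claw=[18,18,18,18,18])

```text
clock: 29.43
tcp_pos: [646.6, 9.3, 142.5]
tcp_rot: [[-0.053, 0.999, 0.0], [0.999, 0.053, 0.0], [0.0, 0.0, -1.0]]
wrist_force: [1.1, 0.8, -2.5]
opening: 27.9
grasp_force: 20.0
```

Emit:
apply_moves([
  [0,0,20],
  [-6,-12,30],
  [-17,-33,40],
  [-31,-60,40],
  [-45,-87,40],
], turn=[0,0,0,0,0], claw=[18,18,18,18,18])

```text
clock: 29.85
tcp_pos: [600.9, -79.0, 181.6]
tcp_rot: [[-0.055, 0.999, 0.001], [0.999, 0.055, -0.001], [-0.001, 0.001, -1.0]]
wrist_force: [0.7, 0.1, -2.5]
opening: 28.0
grasp_force: 20.0
```

Emit:
apply_moves([
  [-14,-27,0],
  [-28,-54,0],
  [-42,-81,0],
  [-56,-108,0],
  [-70,-135,0],
], turn=[0,0,0,0,0], claw=[18,18,18,18,18])

```text
clock: 30.27
tcp_pos: [529.7, -214.3, 180.3]
tcp_rot: [[-0.053, 0.999, -0.001], [0.999, 0.053, 0.0], [0.0, -0.001, -1.0]]
wrist_force: [0.2, -0.7, -2.3]
opening: 28.2
grasp_force: 20.0
```

Emit:
apply_moves([
  [-10,-20,0],
  [-15,-28,0],
  [-15,-28,0],
  [-15,-28,0],
  [-15,-28,0],
], turn=[0,0,0,0,0], claw=[18,18,18,18,18])

```text
clock: 30.68
tcp_pos: [516.7, -240.0, 181.1]
tcp_rot: [[-0.054, 0.999, -0.0], [0.999, 0.054, 0.001], [0.001, -0.0, -1.0]]
wrist_force: [0.9, 0.3, -2.4]
opening: 27.8
grasp_force: 20.0
```

Run:
```python
from h import *
np.set_printoptions(precision=1,suppress=True)
pose(14);s=cam("wrist");save(s,"w8");np.savez("w8.npz",**{k:s[k] for k in("R","c","image","fx","fy","cx","cy","k1")})
```

```text
pose x y z yaw open grasp F [ 516.8 -240.3  181.4    3.1   27.9   20.     0.    -0.1   -1.9] t 31.3833
```

View pics/w8.png

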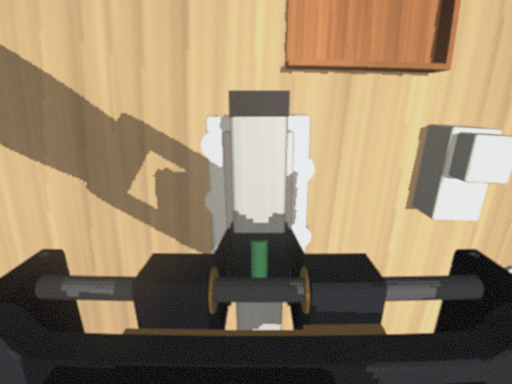

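The held level hides the step here; only the foam's near end shows, at (207..310,116). I shift sideways and up for a clear view.

Emit:
apply_moves([
  [18,-18,10],
  [36,-36,20],
  [54,-54,30],
  [72,-72,40],
  [93,-90,50],
], turn=[0,0,0,0,0], claw=[18,18,18,18,18])

```text
clock: 31.85
tcp_pos: [610.0, -331.7, 231.9]
tcp_rot: [[-0.053, 0.999, -0.0], [0.999, 0.053, 0.0], [0.0, -0.0, -1.0]]
wrist_force: [1.9, 0.6, -0.7]
opening: 28.0
grasp_force: 20.0
```

Run:
```python
from h import *
np.set_printoptions(precision=1,suppress=True)
pose(20);s=cam("wrist");np.savez("w9.npz",**{k:s[k] for k in("R","c","image","fx","fy","cx","cy","k1")})
cv2.imwrite("pics/w9.png",cv2.resize(s["image"][:290,60:320,::-1],None,fx=2,fy=2,interpolation=cv2.INTER_CUBIC))
```

```text
pose x y z yaw open grasp F [ 609.6 -330.9  231.5    3.1   27.9   20.    -0.1    0.    -1.9] t 32.85
```

View pics/w9.png

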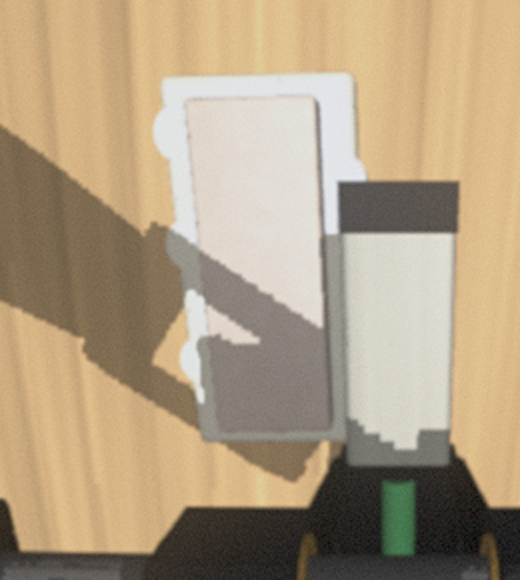

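The step's upper face is fully visible, with crop corners (188,100), (316,96), (331,429) and (215,436).

Run:
```python
from h import *
np.set_printoptions(precision=1,suppress=True)
s=dict(np.load("w9.npz"))
f=lambda l:[(60+a/2,b/2) for a,b in l]
q=plane(s,f([(188,100),(316,96),(331,429),(215,436)]),40)
print(q,q.mean(0),[np.degrees(np.arctan2(-(a-b)[0],(a-b)[1])) for a,b in((q[0],q[3]),(q[1],q[2]))],np.linalg.norm(q-np.roll(q,1,0),axis=1))
e=plane(s,f([(338,182),(459,182)]),231-11+45);print("level end",e)
```

```text
[[ 477.3 -188.2   40. ]
 [ 554.  -182.9   40. ]
 [ 567.  -394.3   40. ]
 [ 485.2 -404.1   40. ]] [ 520.9 -292.4   40. ] [np.float64(2.1117800237929134), np.float64(3.530578264100691)] [216.1  76.9 211.8  82.4]
level end [[ 591.4 -241.4  265. ]
 [ 619.6 -240.   265. ]]
```

Run:
```python
from h import *
np.set_printoptions(precision=1,suppress=True)
s=dict(np.load("w9.npz"))
f=lambda l:[(60+a/2,b/2) for a,b in l]
q=plane(s,f([(163,80),(353,73),(345,440),(205,440)]),20);print(q)
im=cv2.GaussianBlur(s["image"],(3,3),0).astype(float)
sat=im[:,:,0]-im[:,:,2]   # step is pinkish, rim bluish-white
def edge(v,lo,hi):
    d=np.diff(sat[v,lo:hi]); i=np.argmax(np.abs(d)); return lo+i+.5
L=[(edge(v,int(60+(188+27*(v-50)/168)/2)-8,int(60+(188+27*(v-50)/168)/2)+9),v) for v in range(56,160,4)]
R=[(edge(v,int(60+(316+15*(v-50)/168)/2)-8,int(60+(316+15*(v-50)/168)/2)+9),v) for v in range(56,205,4)]
for e in (L,R):
    p=plane(s,e,40); k=np.polyfit(p[:,1],p[:,0],1); r=p[:,0]-np.polyval(k,p[:,1]); m=abs(r)<2*np.median(abs(r))+.3
    k=np.polyfit(p[m,1],p[m,0],1); print(m.sum(),"yaw",np.degrees(np.arctan(-k[0])),"x at y=-292",np.polyval(k,-292),"at -190,-395",np.polyval(k,[-190,-395]))
```

```text
[[ 454.7 -173.7   20. ]
 [ 573.9 -165.    20. ]
 [ 575.4 -410.7   20. ]
 [ 470.9 -416.4   20. ]]
21 yaw 2.3311599483530534 x at y=-292 479.4404930657049 at -190,-395 [475.3 483.6]
30 yaw 1.6739517440933505 x at y=-292 558.0284162108348 at -190,-395 [555. 561.]
```

Emit:
apply_moves([
  [-22,9,0],
  [-45,19,0],
  [-68,29,0],
  [-89,38,0],
  [-89,38,-10],
], turn=[0.3,0.3,0.3,0.3,0.3], claw=[18,18,18,18,18])

```text
clock: 33.32
tcp_pos: [519.0, -292.2, 223.9]
tcp_rot: [[-0.058, 0.998, 0.002], [0.998, 0.058, -0.002], [-0.002, 0.002, -1.0]]
wrist_force: [1.5, -0.9, -1.6]
opening: 28.1
grasp_force: 20.0
```

Emit:
apply_moves([
  [0,0,-30],
  [0,0,-60],
  [0,0,-90],
  [0,0,-120],
  [0,0,-145],
], turn=[0,0,0,0,0], claw=[18,18,18,18,18])

```text
clock: 33.73
tcp_pos: [520.2, -292.4, 74.0]
tcp_rot: [[-0.059, 0.998, -0.001], [0.998, 0.059, 0.001], [0.001, -0.001, -1.0]]
wrist_force: [-0.1, 0.8, -3.5]
opening: 28.1
grasp_force: 20.0
```

Emit:
apply_moves([
  [0,0,-8],
  [0,0,-12],
  [0,0,-15],
  [0,0,-15],
  [0,0,-15],
], turn=[0,0,0,0,0], claw=[18,18,18,18,18])

```text
clock: 34.15
tcp_pos: [521.9, -293.6, 63.5]
tcp_rot: [[-0.059, 0.998, 0.003], [0.998, 0.059, -0.002], [-0.002, 0.003, -1.0]]
wrist_force: [0.1, -0.1, -1.8]
opening: 28.2
grasp_force: 20.0
```

```bash
python3 -c "
from h import *
pose();pose(8)"
```

```text
pose x y z yaw open grasp F [ 5.2140e+02 -2.9331e+02  6.2980e+01  3.3700e+00  2.7870e+01  2.0000e+01
 -4.0000e-02  2.8000e-01 -2.3700e+00] t 34.45
pose x y z yaw open grasp F [ 5.206e+02 -2.928e+02  6.162e+01  3.370e+00  2.777e+01  2.000e+01
 -3.000e-02 -3.500e-01 -2.140e+00] t 34.85
```

Emit:
apply_moves([
  [0,0,-3],
  [0,0,-5.5],
  [0,0,-7.5],
  [0,0,-9],
  [0,0,-9.5],
], turn=[0,0,0,0,0], claw=[18,18,18,18,18])

```text
clock: 35.27
tcp_pos: [520.3, -292.5, 51.4]
tcp_rot: [[-0.059, 0.998, -0.001], [0.998, 0.059, 0.001], [0.001, -0.001, -1.0]]
wrist_force: [0.1, 0.7, -0.4]
opening: 28.0
grasp_force: 20.0
```

```bash
python3 -c "
from h import *
pose();pose(8)"
```

```text
Traceback (most recent call last):
  File "h.py", line 23, in pose
    manip.snapshot("wrist"); st=manip.get_state(); y=st["tcp_rot"][:,1]
    ~~~~~~~~~~~~~~^^^^^^^^^
ValueError: 200 camera calls are used up
```

The camera calls are used up. The rest is retracing recorded poses, using the readouts from the moves.

Emit:
apply_moves([
  [0,0,0],
  [0,0,0],
  [0,0,0],
  [0,0,0],
  [0,0,0],
], turn=[0,0,0,0,0], claw=[18,18,18,18,18])

```text
clock: 35.83
tcp_pos: [520.6, -292.8, 52.1]
tcp_rot: [[-0.059, 0.998, 0.0], [0.998, 0.059, -0.0], [-0.0, 0.0, -1.0]]
wrist_force: [-0.1, -0.1, -2.5]
opening: 27.9
grasp_force: 20.0
```

Emit:
apply_moves([
  [0,0,-0.5],
  [0,0,-0.5],
  [0,0,-0.5],
  [0,0,-0.5],
  [0,0,-0.5],
], turn=[0,0,0,0,0], claw=[18,18,18,18,18])

```text
clock: 36.25
tcp_pos: [520.6, -292.8, 51.5]
tcp_rot: [[-0.059, 0.998, -0.0], [0.998, 0.059, 0.0], [0.0, -0.0, -1.0]]
wrist_force: [-0.3, -0.9, -1.3]
opening: 27.7
grasp_force: 20.0
```

Emit:
apply_moves([
  [0,0,-0.5],
  [0,0,-0.5],
  [0,0,-0.5],
  [0,0,-0.5],
  [0,0,-0.5],
], turn=[0,0,0,0,0], claw=[18,18,18,18,18])

```text
clock: 36.67
tcp_pos: [520.7, -292.8, 51.4]
tcp_rot: [[-0.059, 0.998, 0.0], [0.998, 0.059, -0.0], [-0.0, 0.0, -1.0]]
wrist_force: [-1.3, 1.4, 2.7]
opening: 27.9
grasp_force: 20.0
```

Emit:
apply_moves([
  [0,0,0],
  [0,0,0],
  [0,0,0],
  [0,0,0],
  [0,0,0],
], turn=[0,0,0,0,0], claw=[22,26,30,34,40])

```text
clock: 37.08
tcp_pos: [520.7, -292.8, 50.8]
tcp_rot: [[-0.059, 0.998, 0.0], [0.998, 0.059, -0.0], [-0.0, 0.0, -1.0]]
wrist_force: [-0.4, 0.1, 0.0]
opening: 36.3
grasp_force: 0.0
```

Emit:
apply_moves([
  [0,0,0],
  [0,0,0],
  [0,0,5],
  [0,0,15],
  [0,0,35],
], turn=[0,0,0,0,0], claw=[50,60,60,60,60])

```text
clock: 37.5
tcp_pos: [519.1, -291.8, 84.4]
tcp_rot: [[-0.059, 0.998, -0.004], [0.998, 0.059, 0.003], [0.003, -0.004, -1.0]]
wrist_force: [-0.3, -0.2, -0.2]
opening: 59.4
grasp_force: 0.0
```

Emit:
apply_moves([
  [0,0,25],
  [0,0,55],
  [0,0,85],
  [0,0,115],
  [0,0,130],
], turn=[0,0,0,0,0], claw=[60,60,80,95,95])

```text
clock: 37.92
tcp_pos: [522.2, -293.8, 222.3]
tcp_rot: [[-0.059, 0.998, 0.006], [0.998, 0.059, -0.004], [-0.005, 0.006, -1.0]]
wrist_force: [0.3, -0.4, -0.2]
opening: 74.8
grasp_force: 0.0
```

Emit:
apply_moves([
  [0,15,0],
  [0,45,0],
  [0,75,0],
  [0,105,0],
  [0,135,0],
], turn=[-0.7,-0.7,-0.7,-0.7,-0.7], claw=[95,95,95,95,95])

```text
clock: 38.33
tcp_pos: [520.6, -156.7, 217.3]
tcp_rot: [[-0.046, 0.999, 0.002], [0.999, 0.046, -0.001], [-0.001, 0.002, -1.0]]
wrist_force: [-0.1, 0.6, 0.2]
opening: 95.1
grasp_force: 0.0
```

Emit:
apply_moves([
  [0,30,0],
  [0,60,0],
  [0,90,0],
  [0,120,0],
  [0,150,0],
], turn=[0,0,0,0,0], claw=[95,95,95,95,95])

```text
clock: 38.75
tcp_pos: [520.6, -6.4, 217.4]
tcp_rot: [[-0.046, 0.999, 0.002], [0.999, 0.046, -0.0], [-0.0, 0.002, -1.0]]
wrist_force: [0.7, 0.3, 0.4]
opening: 94.8
grasp_force: 0.0
```

Emit:
apply_moves([
  [0,30,0],
  [0,60,0],
  [0,90,0],
  [0,120,0],
  [0,150,0],
], turn=[0,0,0,0,0], claw=[95,95,95,95,95])

```text
clock: 39.17
tcp_pos: [520.6, 143.8, 217.4]
tcp_rot: [[-0.047, 0.999, 0.002], [0.999, 0.047, 0.0], [0.0, 0.002, -1.0]]
wrist_force: [1.2, 0.0, -0.3]
opening: 95.5
grasp_force: 0.0
```

Emit:
apply_moves([
  [-1,30,0],
  [-2,60,-10],
  [-3,77.5,-20],
  [-3,77.5,-40],
  [-3,77.5,-46],
], turn=[0,0,0,0,0], claw=[95,95,95,95,95])

```text
clock: 39.58
tcp_pos: [516.2, 220.6, 168.4]
tcp_rot: [[-0.049, 0.999, -0.002], [0.999, 0.049, -0.001], [-0.001, -0.003, -1.0]]
wrist_force: [-0.5, -1.4, -1.6]
opening: 94.9
grasp_force: 0.0
```

Emit:
apply_moves([
  [0,0,0],
  [0,0,0],
  [0,0,0],
  [0,0,0],
  [0,0,0],
], turn=[0,0,0,0,0], claw=[95,95,95,95,95])

```text
clock: 40.0
tcp_pos: [518.3, 219.4, 171.3]
tcp_rot: [[-0.046, 0.999, 0.002], [0.999, 0.046, 0.001], [0.001, 0.002, -1.0]]
wrist_force: [-0.8, 0.1, -0.0]
opening: 95.4
grasp_force: 0.0
```

Emit:
apply_moves([
  [0,0,0],
  [0,0,0],
  [0,0,0],
  [0,0,0],
  [0,0,0],
], turn=[0,0,0,0,0], claw=[95,95,95,95,95])

```text
clock: 40.42
tcp_pos: [517.6, 219.7, 170.0]
tcp_rot: [[-0.047, 0.999, -0.0], [0.999, 0.047, -0.0], [-0.0, -0.0, -1.0]]
wrist_force: [-0.9, 0.4, -0.1]
opening: 94.8
grasp_force: 0.0
```

Emit:
apply_moves([
  [0,0,-20],
  [0,0,-45],
  [0,0,-70],
  [0,0,-88],
  [0,0,-96],
], turn=[0,0,0,0,0], claw=[95,95,95,95,95], squeeze=25)

```text
clock: 40.83
tcp_pos: [515.5, 219.1, 70.6]
tcp_rot: [[-0.047, 0.999, -0.005], [0.999, 0.047, -0.002], [-0.001, -0.005, -1.0]]
wrist_force: [-0.6, -1.2, -0.8]
opening: 95.0
grasp_force: 0.0
```

Emit:
apply_moves([
  [0,0,0],
  [0,0,0],
  [0,0,0],
  [0,0,0],
  [0,0,0],
], turn=[0,0,0,0,0], claw=[85,75,68,64,62])

```text
clock: 41.25
tcp_pos: [518.6, 220.1, 75.6]
tcp_rot: [[-0.047, 0.999, 0.003], [0.999, 0.047, 0.001], [0.001, 0.003, -1.0]]
wrist_force: [-0.4, 0.0, 0.4]
opening: 67.1
grasp_force: 0.0
```

Emit:
apply_moves([
  [0,0,0],
  [0,0,0],
  [0,0,0],
  [0,0,0],
  [0,0,0],
], turn=[0,0,0,0,0], claw=[60,56,52,46,44])

```text
clock: 41.67
tcp_pos: [517.4, 219.8, 74.3]
tcp_rot: [[-0.046, 0.999, -0.001], [0.999, 0.046, 0.0], [0.0, -0.001, -1.0]]
wrist_force: [-2.3, -0.2, 3.8]
opening: 53.8
grasp_force: 25.0
```

Emit:
apply_moves([
  [0,0,0],
  [0,0,0],
  [0,0,0],
], turn=[0,0,0], claw=[44,44,44])

```text
clock: 41.92
tcp_pos: [517.4, 219.8, 74.3]
tcp_rot: [[-0.046, 0.999, -0.001], [0.999, 0.046, -0.0], [0.0, -0.001, -1.0]]
wrist_force: [-3.9, -1.7, 5.6]
opening: 53.3
grasp_force: 25.0
```

Emit:
apply_moves([
  [0,0,8],
  [0,0,30],
  [0,0,60],
  [0,0,85],
  [0,0,100],
], turn=[0,0,0,0,0], claw=[44,44,44,44,44])

```text
clock: 42.33
tcp_pos: [518.7, 219.9, 176.5]
tcp_rot: [[-0.047, 0.999, 0.004], [0.999, 0.047, 0.001], [0.001, 0.004, -1.0]]
wrist_force: [1.8, 1.0, -3.2]
opening: 53.5
grasp_force: 25.0
```

Emit:
apply_moves([
  [5,-10,0],
  [15,-33,0],
  [29,-62,0],
  [43,-91,0],
  [57,-120,0],
], turn=[0,0,0,0,0], claw=[44,44,44,44,44])

```text
clock: 42.75
tcp_pos: [574.1, 97.6, 171.4]
tcp_rot: [[-0.047, 0.999, -0.003], [0.999, 0.047, -0.001], [-0.001, -0.003, -1.0]]
wrist_force: [0.1, 1.1, -3.2]
opening: 53.5
grasp_force: 25.0
```

Emit:
apply_moves([
  [5,-10,0],
  [5,-10,-20],
  [5,-10,-45],
  [5,-10,-70],
  [5,-10,-85],
], turn=[0,0,0,0,0], claw=[44,44,44,44,44])

```text
clock: 43.17
tcp_pos: [576.8, 88.8, 83.7]
tcp_rot: [[-0.046, 0.999, -0.007], [0.999, 0.046, -0.001], [-0.0, -0.007, -1.0]]
wrist_force: [-0.7, 1.2, -3.9]
opening: 53.8
grasp_force: 25.0
```

Emit:
apply_moves([
  [0,0,0],
  [0,0,0],
  [0,0,0],
  [0,0,0],
  [0,0,0],
], turn=[0,0,0,0,0], claw=[44,44,44,44,44])

```text
clock: 43.58
tcp_pos: [580.8, 89.8, 90.7]
tcp_rot: [[-0.047, 0.999, 0.003], [0.999, 0.047, 0.0], [0.0, 0.003, -1.0]]
wrist_force: [-0.4, 0.4, -3.9]
opening: 53.7
grasp_force: 25.0
```

Emit:
apply_moves([
  [0,0,0],
  [0,0,0],
  [0,0,0],
  [0,0,0],
  [0,0,0],
], turn=[0,0,0,0,0], claw=[44,44,44,44,44])

```text
clock: 44.0
tcp_pos: [579.6, 89.7, 89.1]
tcp_rot: [[-0.047, 0.999, 0.0], [0.999, 0.047, 0.0], [-0.0, 0.0, -1.0]]
wrist_force: [0.2, 0.2, -3.6]
opening: 53.6
grasp_force: 25.0
```

Emit:
apply_moves([
  [0,0,-4],
  [0,0,-8],
  [0,0,-11],
  [0,0,-13],
  [0,0,-14],
], turn=[0,0,0,0,0], claw=[44,44,44,44,44])

```text
clock: 44.42
tcp_pos: [579.1, 89.7, 74.1]
tcp_rot: [[-0.047, 0.999, -0.001], [0.999, 0.047, -0.0], [-0.0, -0.001, -1.0]]
wrist_force: [-0.0, -0.3, -3.9]
opening: 54.1
grasp_force: 25.0
```

Emit:
apply_moves([
  [0,0,0],
  [0,0,0],
  [0,0,0],
  [0,0,0],
  [0,0,0],
], turn=[0,0,0,0,0], claw=[44,44,44,44,44])

```text
clock: 44.83
tcp_pos: [579.7, 89.7, 75.2]
tcp_rot: [[-0.047, 0.999, 0.0], [0.999, 0.047, 0.0], [0.0, 0.0, -1.0]]
wrist_force: [0.1, -0.3, -3.6]
opening: 53.2
grasp_force: 25.0
```

Emit:
apply_moves([
  [0,0,-1],
  [0,0,-2],
  [0,0,-2.5],
  [0,0,-2.5],
  [0,0,-2.5],
], turn=[0,0,0,0,0], claw=[44,44,44,44,44])

```text
clock: 45.25
tcp_pos: [579.5, 89.7, 72.4]
tcp_rot: [[-0.047, 0.999, -0.0], [0.999, 0.047, -0.0], [-0.0, -0.0, -1.0]]
wrist_force: [-0.6, -0.1, -4.0]
opening: 53.7
grasp_force: 25.0
```

Emit:
apply_moves([
  [0,0,0],
  [0,0,0],
  [0,0,0],
  [0,0,0],
  [0,0,0],
], turn=[0,0,0,0,0], claw=[44,44,44,44,44])

```text
clock: 45.67
tcp_pos: [579.6, 89.7, 72.5]
tcp_rot: [[-0.047, 0.999, 0.0], [0.999, 0.047, 0.0], [0.0, 0.0, -1.0]]
wrist_force: [0.2, -0.8, -3.9]
opening: 53.7
grasp_force: 25.0
```

Emit:
apply_moves([
  [0,0,-0.4],
  [0,0,-0.7],
  [0,0,-0.7],
  [0,0,-0.7],
  [0,0,-0.7],
], turn=[0,0,0,0,0], claw=[44,44,44,44,44])

```text
clock: 46.08
tcp_pos: [579.7, 89.7, 72.3]
tcp_rot: [[-0.046, 0.999, 0.0], [0.999, 0.046, 0.0], [0.0, 0.0, -1.0]]
wrist_force: [-2.0, -0.2, 1.7]
opening: 53.8
grasp_force: 25.0
```

Emit:
apply_moves([
  [0,0,0],
  [0,0,0],
  [0,0,0],
  [0,0,0],
  [0,0,0],
], turn=[0,0,0,0,0], claw=[52,56,70,85,95])

```text
clock: 46.5
tcp_pos: [580.0, 89.7, 71.9]
tcp_rot: [[-0.046, 0.999, 0.001], [0.999, 0.046, 0.0], [0.0, 0.001, -1.0]]
wrist_force: [0.3, -0.6, 0.4]
opening: 70.9
grasp_force: 0.0
```

Emit:
apply_moves([
  [0,0,0],
  [0,0,0],
  [0,0,10],
  [0,0,35],
  [0,0,65],
], turn=[0,0,0,0,0], claw=[95,95,95,95,95])

```text
clock: 46.92
tcp_pos: [577.8, 89.6, 135.6]
tcp_rot: [[-0.047, 0.999, -0.005], [0.999, 0.047, -0.0], [-0.0, -0.005, -1.0]]
wrist_force: [-0.1, -0.4, 0.4]
opening: 94.4
grasp_force: 0.0
```

Emit:
apply_moves([
  [0,0,30],
  [-3,10,45],
  [-10,34,45],
  [-19,62,45],
  [-28,90,45],
], turn=[0,0,0,0,0], claw=[95,95,95,95,95])

```text
clock: 47.33
tcp_pos: [551.9, 180.4, 183.6]
tcp_rot: [[-0.045, 0.999, 0.002], [0.999, 0.045, 0.001], [0.001, 0.002, -1.0]]
wrist_force: [-0.3, 0.4, -0.7]
opening: 95.2
grasp_force: 0.0
```

Emit:
apply_moves([
  [-9,29,0],
  [-18,58,0],
  [-27,87,0],
  [-36.5,116,0],
  [-36.5,116,0],
], turn=[0,0,0,0,0], claw=[95,95,95,95,95])

```text
clock: 47.75
tcp_pos: [513.6, 299.8, 182.8]
tcp_rot: [[-0.051, 0.999, 0.0], [0.999, 0.051, 0.002], [0.002, 0.0, -1.0]]
wrist_force: [-0.9, -0.2, 0.1]
opening: 95.5
grasp_force: 0.0
```

Emit:
apply_moves([
  [0,0,0],
  [0,0,0],
  [0,0,0],
  [0,0,0],
  [0,0,0],
], turn=[0,0,0,0,0], claw=[95,95,95,95,95])

```text
clock: 48.17
tcp_pos: [515.5, 294.7, 181.9]
tcp_rot: [[-0.045, 0.999, 0.0], [0.999, 0.045, -0.0], [-0.0, 0.0, -1.0]]
wrist_force: [0.7, -0.2, 0.7]
opening: 94.8
grasp_force: 0.0
```

Emit:
apply_moves([
  [0,0,0],
  [0,0,0],
  [0,0,0],
  [0,0,0],
  [0,0,0],
], turn=[0,0,0,0,0], claw=[95,95,95,95,95])

```text
clock: 48.58
tcp_pos: [515.1, 295.7, 181.7]
tcp_rot: [[-0.046, 0.999, -0.0], [0.999, 0.046, -0.0], [-0.0, -0.0, -1.0]]
wrist_force: [0.1, -0.8, -0.3]
opening: 95.1
grasp_force: 0.0
```

Emit:
apply_moves([
  [0,0,-20],
  [0,0,-45],
  [0,0,-68],
  [0,0,-87],
  [0,0,-94.5],
], turn=[0,0,0,0,0], claw=[95,95,95,95,95], squeeze=10)

```text
clock: 49.0
tcp_pos: [513.0, 294.8, 83.7]
tcp_rot: [[-0.047, 0.999, -0.005], [0.999, 0.047, -0.002], [-0.002, -0.005, -1.0]]
wrist_force: [-0.3, -0.7, -0.6]
opening: 95.1
grasp_force: 0.0
```

Emit:
apply_moves([
  [0,0,0],
  [0,0,0],
  [0,0,0],
  [0,0,0],
  [0,0,0],
], turn=[0,0,0,0,0], claw=[85,75,65,58,52])

```text
clock: 49.42
tcp_pos: [516.0, 296.2, 89.0]
tcp_rot: [[-0.047, 0.999, 0.003], [0.999, 0.047, 0.001], [0.001, 0.003, -1.0]]
wrist_force: [0.4, 0.4, -0.2]
opening: 67.5
grasp_force: 0.0
```

Emit:
apply_moves([
  [0,0,0],
  [0,0,0],
  [0,0,0],
  [0,0,0],
  [0,0,0],
], turn=[0,0,0,0,0], claw=[46,42,38,34,28])

```text
clock: 49.83
tcp_pos: [515.0, 295.7, 87.3]
tcp_rot: [[-0.046, 0.999, -0.0], [0.999, 0.046, -0.0], [-0.0, -0.0, -1.0]]
wrist_force: [-0.9, -0.5, 0.3]
opening: 35.6
grasp_force: 10.0
```

Emit:
apply_moves([
  [0,0,0],
  [0,0,0],
  [0,0,0],
], turn=[0,0,0], claw=[28,28,28])

```text
clock: 50.08
tcp_pos: [515.0, 295.7, 87.3]
tcp_rot: [[-0.047, 0.999, -0.0], [0.999, 0.047, -0.0], [-0.0, -0.0, -1.0]]
wrist_force: [0.1, -0.1, 0.5]
opening: 35.5
grasp_force: 10.0
```

Emit:
apply_moves([
  [0,0,8],
  [0,0,30],
  [0,0,60],
  [0,0,90],
  [0,0,120],
], turn=[0,0,0,0,0], claw=[28,28,28,28,28])

```text
clock: 50.5
tcp_pos: [514.6, 295.5, 208.5]
tcp_rot: [[-0.047, 0.999, -0.001], [0.999, 0.047, -0.0], [-0.0, -0.001, -1.0]]
wrist_force: [0.5, 0.3, -1.3]
opening: 35.7
grasp_force: 10.0
```

Emit:
apply_moves([
  [0,0,20],
  [0,0,35],
  [3,-12,35],
  [9,-36,35],
  [15,-65,35],
], turn=[0,0,0,0,0], claw=[28,28,28,28,28])

```text
clock: 50.92
tcp_pos: [529.7, 230.1, 241.5]
tcp_rot: [[-0.049, 0.999, -0.001], [0.999, 0.049, -0.0], [-0.0, -0.001, -1.0]]
wrist_force: [-0.3, -0.3, -2.6]
opening: 35.6
grasp_force: 10.0
```

Emit:
apply_moves([
  [7,-30,0],
  [14,-60,0],
  [21,-90,0],
  [28,-120,0],
  [35,-150,0],
], turn=[0,0,0,0,0], claw=[28,28,28,28,28])

```text
clock: 51.33
tcp_pos: [564.3, 78.3, 240.7]
tcp_rot: [[-0.046, 0.999, -0.002], [0.999, 0.046, -0.001], [-0.0, -0.002, -1.0]]
wrist_force: [-0.4, -0.3, -1.2]
opening: 35.3
grasp_force: 10.0
```

Emit:
apply_moves([
  [7,-30,0],
  [14,-60,0],
  [17,-70,0],
  [17,-70,0],
  [17,-70,0],
], turn=[0,0,0,0,0], claw=[28,28,28,28,28])

```text
clock: 51.75
tcp_pos: [581.4, 10.4, 241.1]
tcp_rot: [[-0.045, 0.999, -0.002], [0.999, 0.045, 0.001], [0.001, -0.002, -1.0]]
wrist_force: [0.5, -0.1, -0.5]
opening: 35.4
grasp_force: 10.0
```

Emit:
apply_moves([
  [0,0,0],
  [0,0,0],
  [0,0,0],
  [0,0,0],
  [0,0,0],
], turn=[0,0,0,0,0], claw=[28,28,28,28,28])

```text
clock: 52.17
tcp_pos: [582.0, 11.5, 242.4]
tcp_rot: [[-0.048, 0.999, 0.0], [0.999, 0.048, 0.0], [0.0, 0.0, -1.0]]
wrist_force: [-0.6, 0.4, -1.7]
opening: 35.9
grasp_force: 10.0
```

Emit:
apply_moves([
  [0,0,0],
  [0,0,0],
  [0,0,0],
  [0,0,0],
  [0,0,0],
], turn=[0,0,0,0,0], claw=[28,28,28,28,28])

```text
clock: 52.58
tcp_pos: [582.1, 10.7, 242.3]
tcp_rot: [[-0.046, 0.999, 0.0], [0.999, 0.046, 0.0], [0.0, 0.0, -1.0]]
wrist_force: [1.0, 0.1, -1.3]
opening: 35.5
grasp_force: 10.0
```

Emit:
apply_moves([
  [0,0,-30],
  [0,0,-60],
  [0,0,-90],
  [0,0,-120],
  [0,0,-140],
], turn=[0,0,0,0,0], claw=[28,28,28,28,28])

```text
clock: 53.0
tcp_pos: [580.4, 10.7, 99.0]
tcp_rot: [[-0.046, 0.999, -0.004], [0.999, 0.046, 0.0], [0.0, -0.004, -1.0]]
wrist_force: [-0.1, 0.1, -1.6]
opening: 35.6
grasp_force: 10.0
```

Emit:
apply_moves([
  [0,0,-4],
  [0,0,-8],
  [0,0,-10],
  [0,0,-10],
  [0,0,-10],
], turn=[0,0,0,0,0], claw=[28,28,28,28,28])

```text
clock: 53.42
tcp_pos: [583.4, 10.6, 94.3]
tcp_rot: [[-0.047, 0.999, 0.003], [0.999, 0.047, -0.0], [-0.0, 0.003, -1.0]]
wrist_force: [-1.5, -0.2, -1.3]
opening: 36.0
grasp_force: 10.0
```

Emit:
apply_moves([
  [0,0,0],
  [0,0,0],
  [0,0,0],
  [0,0,0],
  [0,0,0],
], turn=[0,0,0,0,0], claw=[28,28,28,28,28])

```text
clock: 53.83
tcp_pos: [582.1, 10.7, 92.5]
tcp_rot: [[-0.047, 0.999, 0.0], [0.999, 0.047, -0.0], [-0.0, 0.0, -1.0]]
wrist_force: [0.3, -0.1, -1.2]
opening: 35.7
grasp_force: 10.0
```

Emit:
apply_moves([
  [0,0,-2],
  [0,0,-4],
  [0,0,-5.5],
  [0,0,-6],
  [0,0,-6],
], turn=[0,0,0,0,0], claw=[28,28,28,28,28])

```text
clock: 54.25
tcp_pos: [581.8, 10.7, 85.8]
tcp_rot: [[-0.047, 0.999, -0.001], [0.999, 0.047, 0.0], [0.0, -0.001, -1.0]]
wrist_force: [0.2, -0.4, -0.9]
opening: 35.5
grasp_force: 10.0
```

Emit:
apply_moves([
  [0,0,0],
  [0,0,0],
  [0,0,0],
  [0,0,0],
  [0,0,0],
], turn=[0,0,0,0,0], claw=[28,28,28,28,28])

```text
clock: 54.67
tcp_pos: [582.1, 10.7, 86.4]
tcp_rot: [[-0.047, 0.999, 0.0], [0.999, 0.047, -0.0], [-0.0, 0.0, -1.0]]
wrist_force: [-0.6, -0.3, -1.8]
opening: 35.5
grasp_force: 10.0
```

Emit:
apply_moves([
  [0,0,-0.7],
  [0,0,-1.3],
  [0,0,-1.4],
  [0,0,-1.4],
  [0,0,-1.4],
], turn=[0,0,0,0,0], claw=[28,28,28,28,28])

```text
clock: 55.08
tcp_pos: [582.2, 10.7, 85.3]
tcp_rot: [[-0.047, 0.999, 0.0], [0.999, 0.047, -0.0], [-0.0, 0.0, -1.0]]
wrist_force: [-1.6, 0.3, 1.4]
opening: 35.6
grasp_force: 10.0
```

Emit:
apply_moves([
  [0,0,0],
  [0,0,0],
  [0,0,0],
  [0,0,0],
  [0,0,0],
], turn=[0,0,0,0,0], claw=[34,40,55,75,95])

```text
clock: 55.5
tcp_pos: [582.0, 10.7, 84.7]
tcp_rot: [[-0.047, 0.999, -0.0], [0.999, 0.047, 0.0], [0.0, -0.0, -1.0]]
wrist_force: [-0.4, 0.5, 0.6]
opening: 54.7
grasp_force: 0.0
```

Emit:
apply_moves([
  [0,0,0],
  [0,0,0],
  [0,0,8],
  [0,0,30],
  [0,0,60],
], turn=[0,0,0,0,0], claw=[95,95,95,95,95])

```text
clock: 55.92
tcp_pos: [579.9, 10.9, 142.9]
tcp_rot: [[-0.047, 0.999, -0.006], [0.999, 0.047, 0.0], [0.001, -0.006, -1.0]]
wrist_force: [-0.3, 0.3, 0.8]
opening: 88.2
grasp_force: 0.0
```

Emit:
apply_moves([
  [0,0,30],
  [0,0,45],
  [-3,14,45],
  [-8,40,45],
  [-14,70,45],
], turn=[0,0,0,0,0], claw=[95,95,95,95,95])

```text
clock: 56.33
tcp_pos: [567.5, 81.3, 189.4]
tcp_rot: [[-0.044, 0.999, -0.001], [0.999, 0.044, 0.0], [0.0, -0.001, -1.0]]
wrist_force: [0.9, 0.3, -0.8]
opening: 95.2
grasp_force: 0.0
```

Emit:
apply_moves([
  [-6,30,0],
  [-12,60,0],
  [-18,90,0],
  [-24,120,0],
  [-30,150,0],
], turn=[0,0,0,0,0], claw=[95,95,95,95,95])

```text
clock: 56.75
tcp_pos: [536.3, 232.8, 188.4]
tcp_rot: [[-0.047, 0.999, -0.002], [0.999, 0.047, -0.0], [-0.0, -0.002, -1.0]]
wrist_force: [0.7, 0.2, -0.2]
opening: 95.1
grasp_force: 0.0
```

Emit:
apply_moves([
  [-6,30,0],
  [-12,60,0],
  [-18,90,0],
  [-23,120,0],
  [-27,141,0],
], turn=[-2,-4,-6,-6,-6], claw=[95,95,95,95,95])

```text
clock: 57.17
tcp_pos: [508.8, 374.5, 188.3]
tcp_rot: [[0.056, 0.998, -0.002], [0.998, -0.056, -0.0], [-0.0, -0.002, -1.0]]
wrist_force: [0.2, 0.2, 0.1]
opening: 94.9
grasp_force: 0.0
```

Emit:
apply_moves([
  [0,0,0],
  [0,0,0],
  [0,0,0],
  [0,0,0],
  [0,0,0],
], turn=[0,0,0,0,0], claw=[95,95,95,95,95])

```text
clock: 57.58
tcp_pos: [511.2, 370.8, 189.6]
tcp_rot: [[0.06, 0.998, -0.0], [0.998, -0.06, -0.0], [-0.0, -0.0, -1.0]]
wrist_force: [-0.4, 0.3, 0.3]
opening: 95.3
grasp_force: 0.0
```

Emit:
apply_moves([
  [0,0,0],
  [0,0,0],
  [0,0,0],
  [0,0,0],
  [0,0,0],
], turn=[0,0,0,0,0], claw=[95,95,95,95,95])

```text
clock: 58.0
tcp_pos: [511.2, 371.6, 190.0]
tcp_rot: [[0.058, 0.998, 0.0], [0.998, -0.058, 0.0], [0.0, 0.0, -1.0]]
wrist_force: [-0.4, -0.3, 0.8]
opening: 95.2
grasp_force: 0.0
```

Emit:
apply_moves([
  [0,0,0],
  [0,0,0],
  [0,0,0],
  [0,0,0],
  [0,0,0],
], turn=[0,0,0,0,0], claw=[95,95,95,95,95])

```text
clock: 58.42
tcp_pos: [511.1, 371.7, 189.9]
tcp_rot: [[0.058, 0.998, -0.0], [0.998, -0.058, -0.0], [-0.0, -0.0, -1.0]]
wrist_force: [0.3, 0.1, 0.1]
opening: 95.2
grasp_force: 0.0
```

Emit:
apply_moves([
  [0,0,-25],
  [0,0,-55],
  [0,0,-85],
  [0,0,-108],
  [0,0,-117.5],
], turn=[0,0,0,0,0], claw=[95,95,95,95,95], squeeze=20)

```text
clock: 58.83
tcp_pos: [508.6, 370.3, 67.9]
tcp_rot: [[0.058, 0.998, -0.006], [0.998, -0.058, -0.004], [-0.004, -0.006, -1.0]]
wrist_force: [-0.2, -0.4, -0.7]
opening: 95.0
grasp_force: 0.0
```

Emit:
apply_moves([
  [0,0,0],
  [0,0,0],
  [0,0,0],
  [0,0,0],
  [0,0,0],
], turn=[0,0,0,0,0], claw=[85,75,65,58,52])

```text
clock: 59.25
tcp_pos: [512.2, 372.4, 74.6]
tcp_rot: [[0.058, 0.998, 0.003], [0.998, -0.058, 0.002], [0.002, 0.003, -1.0]]
wrist_force: [-0.2, -0.8, 0.3]
opening: 67.1
grasp_force: 0.0
```

Emit:
apply_moves([
  [0,0,0],
  [0,0,0],
  [0,0,0],
  [0,0,0],
  [0,0,0],
], turn=[0,0,0,0,0], claw=[48,44,40,35,30])

```text
clock: 59.67
tcp_pos: [511.0, 371.7, 72.5]
tcp_rot: [[0.058, 0.998, -0.0], [0.998, -0.058, -0.0], [-0.0, -0.0, -1.0]]
wrist_force: [-0.4, -0.7, 1.7]
opening: 40.0
grasp_force: 19.9
```

Emit:
apply_moves([
  [0,0,0],
  [0,0,0],
  [0,0,0],
], turn=[0,0,0], claw=[30,30,30])

```text
clock: 59.92
tcp_pos: [511.1, 371.8, 72.5]
tcp_rot: [[0.058, 0.998, -0.0], [0.998, -0.058, -0.0], [-0.0, -0.0, -1.0]]
wrist_force: [-0.8, -1.4, 2.0]
opening: 40.2
grasp_force: 19.9
```

Emit:
apply_moves([
  [0,0,8],
  [0,0,30],
  [0,0,60],
  [0,0,90],
  [0,0,120],
], turn=[0,0,0,0,0], claw=[30,30,30,30,30])

```text
clock: 60.33
tcp_pos: [510.1, 371.1, 192.0]
tcp_rot: [[0.058, 0.998, -0.003], [0.998, -0.058, -0.002], [-0.002, -0.003, -1.0]]
wrist_force: [-0.1, -0.2, -4.3]
opening: 40.1
grasp_force: 19.9
```

Emit:
apply_moves([
  [0,0,20],
  [0,0,40],
  [2,-12,40],
  [6,-36,40],
  [11,-66,40],
], turn=[0,0,0,0,0], claw=[30,30,30,30,30])

```text
clock: 60.75
tcp_pos: [521.1, 305.2, 230.6]
tcp_rot: [[0.056, 0.998, -0.002], [0.998, -0.056, -0.001], [-0.001, -0.002, -1.0]]
wrist_force: [0.7, -0.1, -5.1]
opening: 40.4
grasp_force: 19.9
```

Emit:
apply_moves([
  [5,-30,0],
  [10,-60,0],
  [15,-90,0],
  [20,-120,0],
  [25,-150,0],
], turn=[0,0,0,0,0], claw=[30,30,30,30,30])

```text
clock: 61.17
tcp_pos: [545.8, 153.3, 229.8]
tcp_rot: [[0.058, 0.998, -0.004], [0.998, -0.058, -0.001], [-0.001, -0.003, -1.0]]
wrist_force: [0.4, -0.0, -3.8]
opening: 39.7
grasp_force: 19.9
```

Emit:
apply_moves([
  [5,-30,0],
  [10,-60,0],
  [15,-90,0],
  [20,-120,0],
  [25,-150,0],
], turn=[0,0,0,0,0], claw=[30,30,30,30,30])

```text
clock: 61.58
tcp_pos: [570.6, 3.6, 229.9]
tcp_rot: [[0.059, 0.998, -0.004], [0.998, -0.059, -0.0], [-0.0, -0.004, -1.0]]
wrist_force: [0.4, -0.2, -4.6]
opening: 40.2
grasp_force: 19.9
```

Emit:
apply_moves([
  [5,-30,0],
  [10,-60,0],
  [12,-75,0],
  [12,-75,0],
  [12,-75,0],
], turn=[0,0,0,0,0], claw=[30,30,30,30,30])

```text
clock: 62.0
tcp_pos: [583.0, -69.8, 230.6]
tcp_rot: [[0.06, 0.998, -0.003], [0.998, -0.06, 0.001], [0.001, -0.003, -1.0]]
wrist_force: [0.4, 0.5, -4.2]
opening: 40.2
grasp_force: 19.9
```

Emit:
apply_moves([
  [0,0,0],
  [0,0,0],
  [0,0,0],
  [0,0,0],
  [0,0,0],
], turn=[0,0,0,0,0], claw=[30,30,30,30,30])

```text
clock: 62.42
tcp_pos: [584.1, -68.5, 232.5]
tcp_rot: [[0.057, 0.998, 0.0], [0.998, -0.057, 0.0], [0.0, 0.0, -1.0]]
wrist_force: [0.5, 0.1, -3.9]
opening: 40.0
grasp_force: 19.9
```

Emit:
apply_moves([
  [0,0,0],
  [0,0,0],
  [0,0,0],
  [0,0,0],
  [0,0,0],
], turn=[0,0,0,0,0], claw=[30,30,30,30,30])

```text
clock: 62.83
tcp_pos: [584.1, -69.3, 232.4]
tcp_rot: [[0.058, 0.998, -0.0], [0.998, -0.058, -0.0], [-0.0, -0.0, -1.0]]
wrist_force: [0.4, -0.0, -3.9]
opening: 39.9
grasp_force: 19.9
```

Emit:
apply_moves([
  [0,0,-30],
  [0,0,-60],
  [0,0,-90],
  [0,0,-120],
  [0,0,-140],
], turn=[0,0,0,0,0], claw=[30,30,30,30,30])

```text
clock: 63.25
tcp_pos: [582.3, -69.0, 89.0]
tcp_rot: [[0.058, 0.998, -0.004], [0.998, -0.058, 0.001], [0.001, -0.004, -1.0]]
wrist_force: [0.3, 0.5, -4.6]
opening: 39.9
grasp_force: 19.9
```

Emit:
apply_moves([
  [0,0,-5],
  [0,0,-10],
  [0,0,-14],
  [0,0,-14],
  [0,0,-14],
], turn=[0,0,0,0,0], claw=[30,30,30,30,30])

```text
clock: 63.67
tcp_pos: [585.3, -69.5, 80.1]
tcp_rot: [[0.058, 0.998, 0.003], [0.998, -0.058, -0.001], [-0.0, 0.003, -1.0]]
wrist_force: [0.6, 0.0, -5.0]
opening: 39.8
grasp_force: 19.9
```

Emit:
apply_moves([
  [0,0,0],
  [0,0,0],
  [0,0,0],
  [0,0,0],
  [0,0,0],
], turn=[0,0,0,0,0], claw=[30,30,30,30,30])

```text
clock: 64.08
tcp_pos: [584.2, -69.3, 78.6]
tcp_rot: [[0.058, 0.998, 0.0], [0.998, -0.058, -0.0], [-0.0, 0.0, -1.0]]
wrist_force: [-0.8, 0.7, -4.3]
opening: 40.0
grasp_force: 19.9
```

Emit:
apply_moves([
  [0,0,-2],
  [0,0,-4],
  [0,0,-5.5],
  [0,0,-6.5],
  [0,0,-6.5],
], turn=[0,0,0,0,0], claw=[30,30,30,30,30])

```text
clock: 64.5
tcp_pos: [583.7, -69.2, 71.3]
tcp_rot: [[0.058, 0.998, -0.001], [0.998, -0.058, 0.0], [0.0, -0.001, -1.0]]
wrist_force: [0.4, 0.4, -4.1]
opening: 39.9
grasp_force: 19.9
```

Emit:
apply_moves([
  [0,0,0],
  [0,0,0],
  [0,0,0],
  [0,0,0],
  [0,0,0],
], turn=[0,0,0,0,0], claw=[30,30,30,30,30])

```text
clock: 64.92
tcp_pos: [584.1, -69.3, 72.0]
tcp_rot: [[0.058, 0.998, 0.0], [0.998, -0.058, -0.0], [-0.0, 0.0, -1.0]]
wrist_force: [-0.7, -0.3, -4.8]
opening: 39.9
grasp_force: 19.9
```

Emit:
apply_moves([
  [0,0,-0.8],
  [0,0,-1.4],
  [0,0,-1.8],
  [0,0,-1.8],
  [0,0,-1.8],
], turn=[0,0,0,0,0], claw=[30,30,30,30,30])

```text
clock: 65.33
tcp_pos: [584.2, -69.3, 70.6]
tcp_rot: [[0.058, 0.998, 0.0], [0.998, -0.058, -0.0], [-0.0, 0.0, -1.0]]
wrist_force: [-1.7, 0.5, -0.1]
opening: 40.3
grasp_force: 19.9
```

Emit:
apply_moves([
  [0,0,0],
  [0,0,0],
  [0,0,0],
  [0,0,0],
  [0,0,0],
], turn=[0,0,0,0,0], claw=[38,42,55,75,95])

```text
clock: 65.75
tcp_pos: [584.6, -69.4, 70.5]
tcp_rot: [[0.058, 0.998, 0.001], [0.998, -0.058, -0.0], [-0.0, 0.001, -1.0]]
wrist_force: [-0.4, 0.9, 0.3]
opening: 56.7
grasp_force: 0.0
```

Emit:
apply_moves([
  [0,0,0],
  [0,0,0],
  [0,0,8],
  [0,0,30],
  [0,0,60],
], turn=[0,0,0,0,0], claw=[95,95,95,95,95])

```text
clock: 66.17
tcp_pos: [581.9, -68.8, 128.1]
tcp_rot: [[0.058, 0.998, -0.006], [0.998, -0.058, 0.001], [0.001, -0.006, -1.0]]
wrist_force: [-0.2, -0.8, 0.1]
opening: 89.9
grasp_force: 0.0
```

Emit:
apply_moves([
  [0,0,30],
  [0,0,60],
  [0,0,90],
  [0,0,120],
  [0,0,130],
], turn=[0,0,0,0,0], claw=[95,95,95,95,95])

```text
clock: 66.58
tcp_pos: [586.2, -69.7, 266.8]
tcp_rot: [[0.058, 0.998, 0.009], [0.998, -0.058, -0.002], [-0.001, 0.009, -1.0]]
wrist_force: [0.1, 0.3, 0.5]
opening: 95.1
grasp_force: 0.0
```

Emit:
apply_moves([
  [0,0,0],
  [0,0,0],
  [0,0,0],
  [0,0,0],
  [0,0,0],
], turn=[0,0,0,0,0], claw=[95,95,95,95,95])

```text
clock: 67.0
tcp_pos: [583.1, -69.1, 257.5]
tcp_rot: [[0.058, 0.998, -0.004], [0.998, -0.058, 0.001], [0.001, -0.004, -1.0]]
wrist_force: [0.0, -0.4, -0.2]
opening: 95.0
grasp_force: 0.0
```

```bash
python3 -c "
from station import manip
print(manip.job_done())"
```

```text
the job is handed in; nothing more can be done
None
```

The job is handed in: the level is on the foam's upper step and the tin, finial and bottle went back to their recorded grasp poses within about 1 mm, but the camera calls ran out at the level placing, so those final positions were checked only by arm pose and contact force, not seen.

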